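# Charge and seal the glaze mill pot

### The job

Get the glaze mill pot ready to run: put every white grinding cylinder on the desk into the pot, then swing its hinged lid fully shut and turn the lid's outer lock collar clockwise by its upright lug until the lug is in line with the mark rib on the pot's side. Then take the two-pin spanner, engage both its pins in the two holes of the brass ring, turn the ring clockwise until it stops, and lay the spanner back on its wooden rest with both pins in the slot. Leave the cups, jar, bottle and bowl where they stand.

Things in the scene. Friction and masses are not known exactly. Their poses are not given: they have to be found in the camera images.
- cyl0_center (a point): Centre of a loose white ceramic grinding cylinder, 42 mm diameter and 60 mm tall, about 0.2 kg, standing upright on the desk at the start (z of the point along its axis). Two to four of the four cylinders are present.
- cyl1_center (a point): Centre of a loose white ceramic grinding cylinder, 42 mm diameter and 60 mm tall, about 0.2 kg, standing upright on the desk at the start (z of the point along its axis). Two to four of the four cylinders are present.
- cyl2_center (a point): Centre of a loose white ceramic grinding cylinder, 42 mm diameter and 60 mm tall, about 0.2 kg, standing upright on the desk at the start (z of the point along its axis). Two to four of the four cylinders are present.
- cyl3_center (a point): Centre of a loose white ceramic grinding cylinder, 42 mm diameter and 60 mm tall, about 0.2 kg, standing upright on the desk at the start (z of the point along its axis). Two to four of the four cylinders are present.
- pot_mouth (a point): Centre of the mouth of the fixed aluminium mill pot, on its vertical axis at the rim, 115 mm above the desk. Inside the pot is 132 mm across, inner floor 12 mm above the desk (103 mm deep). The frame is the pot's: its +y points to the lid hinge, z up, so the pot's yaw is read here.
- lock_mark (a point): Top of the short steel mark rib on the outside of the pot wall, 93 mm from the pot's axis and 6 mm below the rim.
- lid (a joint): Angle of the pot's hinged lid, rad: 0 shut, 1.65 fully open (just past upright). Stays where it is left (hinge friction 0.3 N m). It starts near upright (1.5 to 1.62).
- lid_hinge (a point): Middle of the lid's hinge line, at rim height, 94 mm from the pot's axis on the pot's +y side. The hinge line runs along the pot's x axis; when opening, the lid's free edge rises up and over towards the hinge side.
- lid_tab (a point): Middle of the outer face (upper face when shut) of the lid's flat tab, opposite the hinge: 40 mm wide, 6 mm thick, 194 mm from the hinge line and 19.5 mm outside the plane through the hinge; the tab ends 18 mm beyond this point. When the lid is up this face looks away from the pot; push it from there over and down to shut the lid.
- lid_axis (a point): Centre of the lid's disc (144 mm across) on its outer face, 10.5 mm above the rim when shut; collar and ring turn about the axis through this point, which is the point's z (outward, up when shut). A low hub, 42 mm across and 8 mm high, is at the centre.
- collar (a joint): Turn of the steel lock collar round the lid's edge, rad, growing clockwise seen from above; 0 to 1.35. At 1.0 its lug is exactly in line with the mark rib (locked). Friction 0.08 N m; stays where it is left.
- collar_lug (a point): A point in the middle of the collar's upright lug, 78 mm from the lid's axis and 50 mm above the rim when the lid is shut. The lug is a block 14 mm thick radially, 34 mm long tangentially, from 12 to 63 mm above the rim; the brass ring beside it is up to 27 mm above the rim.
- ring (a joint): Turn of the brass ring on the lid, rad, growing clockwise seen from above; 0 to 0.9, where it meets its stop (tight). Friction 0.2 N m. It starts slack, between 0 and 0.3.
- ring_hole0 (a point): Mouth centre of one of the two round holes (14 mm diameter, 16 mm deep) in the brass ring (48 mm inside, 120 mm outside diameter, 16 mm thick); 40 mm from the lid's axis, 27 mm above the rim when shut; point z outward.
- ring_hole1 (a point): Mouth centre of the other hole, opposite, 80 mm from the first.
- spanner_grip (a point): Centre of the spanner's upright black grip: 56 mm long (x), 20 mm thick (y), from 10 to 56 mm above the bar's underside; this point is 33 mm above the underside of the flat steel bar (106 x 26 x 10 mm, long along the point x) that carries it and the two pins below; in all about 0.32 kg. Grip it across its 20 mm thickness, from above.
- spanner_pin0 (a point): Tip centre of one pin: 10 mm diameter, tapered tip, reaching 16 mm below the bar's underside, 40 mm from the middle along the bar.
- spanner_pin1 (a point): Tip centre of the other pin, 80 mm from the first.
- rest_slot (a point): Centre of the top face of the fixed wooden spanner rest, 150 x 60 mm (long along the point's x), top 30 mm above the desk, with a slot 112 x 18 mm and 20 mm deep along its middle. The spanner's bar lies on the top face with both pins in the slot (grip point then 33 mm above this point).
- teacup: Blue cup, 68 mm across, 65 mm high, bystander; origin under its middle.
- glaze_jar: Brown lidded jar, 60 mm across, 70 mm high, bystander; origin under its middle.
- bottle: Green glass bottle, 72 mm across, 220 mm high, bystander; origin under its middle.
- mug: White mug, 82 mm across, 95 mm high, bystander; origin under its middle.
- bowl: Brown bowl, 110 mm across, 50 mm high, bystander; origin under its middle.
Things that resemble listed ones, but are neither listed nor needed, are in the scene too. What is shaped like the part that bears spanner_grip but green, orange or purple is not meant.

How it is judged (in metres and radians):
On the way, in this order (a step that is already met when the one before it is completed fails the run):
1. all grinding cylinders are inside the pot, below its rim (z of each of cyl0_center, cyl1_center, cyl2_center, cyl3_center in the frame of pot below 0.095 m and horizontal distance between each of cyl0_center, cyl1_center, cyl2_center, cyl3_center and pot_mouth below 0.056 m), for 0.2 s.
2. the lid is shut on them (all of step 1 and value of joint lid below 0.05 rad), for 0.2 s.
3. the lock collar is turned to its mark, lid shut (value of joint lid below 0.05 rad and value of joint collar between 0.9 and 1.1 rad), for 0.2 s.
4. both spanner pins are in the holes of the still slack ring (all of step 3 and z of each of spanner_pin0, spanner_pin1 in the frame of ring_hole0 below -0.007 m and ((horizontal distance between spanner_pin0 and ring_hole0 below 0.006 m and horizontal distance between spanner_pin1 and ring_hole1 below 0.006 m) or (horizontal distance between spanner_pin0 and ring_hole1 below 0.006 m and horizontal distance between spanner_pin1 and ring_hole0 below 0.006 m)) and value of joint ring below 0.5 rad), for 0.1 s.
5. the ring is turned to its stop with both pins in its holes (all of step 3 and z of each of spanner_pin0, spanner_pin1 in the frame of ring_hole0 below -0.007 m and ((horizontal distance between spanner_pin0 and ring_hole0 below 0.006 m and horizontal distance between spanner_pin1 and ring_hole1 below 0.006 m) or (horizontal distance between spanner_pin0 and ring_hole1 below 0.006 m and horizontal distance between spanner_pin1 and ring_hole0 below 0.006 m)) and value of joint ring above 0.82 rad), for 0.1 s.
At the end, for the whole second after the job is handed in: Cylinders in the pot (centres under 95 mm high, within 56 mm of its axis), lid shut within 0.05 rad, collar within 0.1 rad of its mark, ring past 0.82 rad, spanner level on its rest, its middle within 20 mm of the slot's, bar within 6 mm of the top (all of step 1 and all of step 3 and value of joint ring above 0.82 rad and horizontal distance between spanner_grip and rest_slot below 0.02 m and z of spanner_grip in the frame of rest_slot below 0.039 m and angle between spanner_grip's own z axis and vertical below 0.1 rad); the robot touches nothing.
It fails at once if a bystander is pushed more than 50 mm from its place (distance of any of teacup, glaze_jar, bottle, mug, bowl from where it was at the start of the episode above 0.05 m).
Of cyl0, cyl1, cyl2, cyl3 only 2 to 4 are there at a start; the rules pass over those that are not, and their reading is None.
At some moment in a run one of cyl0, cyl1, cyl2, cyl3 may be knocked a few centimetres aside while the robot is not near it.
It also fails if it takes over 210 s, if anything falls off the work surface, if the arm or the gripper's body presses on something with over 40 N, if the wrist force passes 120 N, or if a joint passes its speed limit or range.

### The arm

A 6-joint arm with a two-finger parallel gripper is mounted at the origin on the work surface. World frame = base frame: x ahead of the robot, y to its left, z up, the work surface at z = 0. Lengths are in mm, angles in rad, forces in N, time in s.
With the tool pointing down it reaches from about 150 to 775 mm from the base axis. Payload 6.1 kg.
Tool frame: the origin (TCP) lies on the centre line of the jaws, within the pads' length; the fingertips stand 25 mm ahead of it and the grasp point (between the pads) lies 6 mm ahead of it; z points along the fingers, y is the line along which they close (so a half turn about z gives the same grasp; the last joint's range is limited). The gripper opens to 85 mm and grips with 20 to 120 N. Pads are 22 mm wide; open, the fingers measure 114 mm over their backs; the gripper's body (76 mm by 85 mm) begins 54 mm behind the grasp point. The pads swing forward as they close: fully open they stand 13 mm farther back than shut.
Start: joints at [-1.296, 0.126, -0.04, 1.405, 0, 1.571], TCP at [142.455, -505.287, 235.295] pointing down, gripper open.
Joint ranges: [-2.72, 2.72], [-0.95, 1.95], [-1.27, 1.35], [-1.78, 2.02], [-1.46, 1.47], [-3.14, 3.14]. Speed limits (rad/s): [2.39, 2.39, 3.01, 3.14, 3.14, 3.14].

### API

Orientations are given as a unit quaternion [x, y, z, w].
In Python, from rig import bot gives the robot as it stands.
- The arm moves only by the tool arm_command, never from a script. Its argument "series" is a list of rows, each a list of 5 numbers: the closure, from 0 (fully open) to 1 (shut), then the shift along the tool's x, y, z in cm, then the turn about the tool's z in rad. A call has 1 to 10 rows; each row shifts and turns the commanded pose from where the row before left it, along the tool's axes as they then stand; what a row does not reach is not made up. A row lasts 1/10 s, in which the tool goes at most 50 mm and 8.59 degrees, less where a joint would pass 70% of its speed; a pose out of reach is approached as far as the arm can. A call with a gripper value outside its range is refused whole. The fingers move at their own pace and stop on an object; "force" is the grip in N (left out, the last holds). Time passes only in rows, so rows that do not move let the fingers close. It gives the time, the measured TCP pose, the force, the opening and the grip force at its end, in the units of the state.
- bot.get_obs(): the state, without advancing time (a new reading comes with each control period).
- bot.get_image(name): name is "scene" or "side" or "wrist"; returns (picture, depth): 400x640x3 uint8, blue, green, red; 400x640 float32, mm along the optical axis (not along the pixel's ray), 0 where there is no reading.
- bot.get_calibration(name): a dict with "K" (3x3 intrinsics, pixels), "k1" (the pictures are not rectified: a ray, as slopes to the right and down, at radius r is drawn at 1 + k1 r^2 times it, then the intrinsics apply), "extrinsics" (4x4, takes a point from camera to world coordinates); the wrist camera has in their place "mount" (4x4, takes a point from camera to tool coordinates, whose origin is the TCP and whose axes are the flange's). Camera axes: x right, y down, z forward; pixel columns grow to the right and rows downward; lengths in mm; the calibration is good to about 2 mm. A picture is of the moment at which its call begins: read the wrist's pose just before it. get_calibration takes no time and is no camera call.
- bot.finish_job(): hands the job in; it is judged then, once.
The state is a dict: "time_s": time; "qpos": joint angles; "qd": joint speeds; "joint_torque": joint torques, N m; "position": TCP position; "ee_rot": TCP orientation; "force": force on the tool from outside, world axes, zero at the start; "torque": the same for the moment, N m; "finger_gap": finger opening in mm; "gripper_force": force on a finger pad.
Only numpy, scipy, OpenCV 4.12 (cv2) and the standard library are available. Lean on these libraries where they do the work, as an engineer would, in place of code of your own. Each camera call takes 0.05 s, during which the arm holds its last target. There are 200 camera calls.

## Working session

There is one attempt and no reset: what is moved stays moved. The work goes in short steps, Python scripts to look and compute and a tool call to move; the robot and the scene stay as the last step left them, time stands still between calls to the robot, and variables do not carry over. Pictures are saved under pics/ and viewed, at most 14 in all, crops included, and the job is handed in when it is done.

Besides the shell and the picture viewer there is one more tool, called after "Emit:" as name(argument=value, ...), one argument or row to a line, values as JSON. arm_command: Moves the arm, as the interface text tells. Its arguments: {"type":"object","properties":{"series":{"type":"array","items":{"type":"array","items":{"type":"number"}}},"force":{"type":"number"}},"required":["series"]}

```bash
mkdir -p pics; ls; cat > h.py <<'E'
import numpy as np, cv2
from scipy.spatial.transform import Rotation as R
from rig import bot
def cam(name):
    o=bot.get_obs(); im,d=bot.get_image(name); c=bot.get_calibration(name)
    if 'extrinsics' in c: T=np.array(c['extrinsics'])
    else:
        W=np.eye(4);W[:3,:3]=R.from_quat(o['ee_rot']).as_matrix();W[:3,3]=o['position'];T=W@np.array(c['mount'])
    return im.copy(),d,np.array(c['K']),c['k1'],T
def slopes(px,K,k1):
    px=np.atleast_2d(np.array(px,float)); s=(px-[K[0,2],K[1,2]])/[K[0,0],K[1,1]]
    u=s.copy()
    for _ in range(20): u=s/(1+k1*(u**2).sum(1,keepdims=True))
    return u
def ray_plane(px,z,K,k1,T):
    u=slopes(px,K,k1); d=np.c_[u,np.ones(len(u))]@T[:3,:3].T
    return T[:3,3]+d*((z-T[2,3])/d[:,2])[:,None]
def cloud(d,K,k1,T):
    v,u=np.mgrid[0:400,0:640]; s=slopes(np.c_[u.ravel(),v.ravel()],K,k1)
    P=np.c_[s,np.ones(len(s))]*d.ravel()[:,None]
    return (P@T[:3,:3].T+T[:3,3]).reshape(400,640,3)
def proj(P,K,k1,T):
    p=(np.atleast_2d(P)-T[:3,3])@T[:3,:3]; s=p[:,:2]/p[:,2:]
    s=s*(1+k1*(s**2).sum(1,keepdims=True)); return s*[K[0,0],K[1,1]]+[K[0,2],K[1,2]]
E
python3 - <<'E'
from h import *
for n in ['scene','side']:
    im,d,K,k1,T=cam(n); cv2.imwrite(f'pics/{n}0.png',im); np.savez(f'{n}0.npz',im=im,d=d,K=K,k1=k1,T=T)
    print(n,T[:3,3].round(),T[:3,2].round(2),K[0,0],(d>0).mean())
o=bot.get_obs();print(o['time_s'],o['ee_rot'],np.array(bot.get_calibration('wrist')['mount']).round(2))
E
```

```text
pics
scene [1356. -343.  884.] [-0.72  0.26 -0.64] 455.5723256269634 0.9875
side [1135.  502.  866.] [-0.58 -0.47 -0.67] 386.4760103093463 0.99612109375
0.1 [ 9.90578207e-01  1.36946370e-01 -8.91924062e-05 -7.06899209e-04] [[-0.0000e+00 -9.5000e-01 -3.3000e-01  8.3800e+01]
 [ 1.0000e+00 -0.0000e+00 -0.0000e+00 -1.0000e-02]
 [ 0.0000e+00 -3.3000e-01  9.5000e-01 -1.3864e+02]
 [ 0.0000e+00  0.0000e+00  0.0000e+00  1.0000e+00]]
```

View pics/scene0.png

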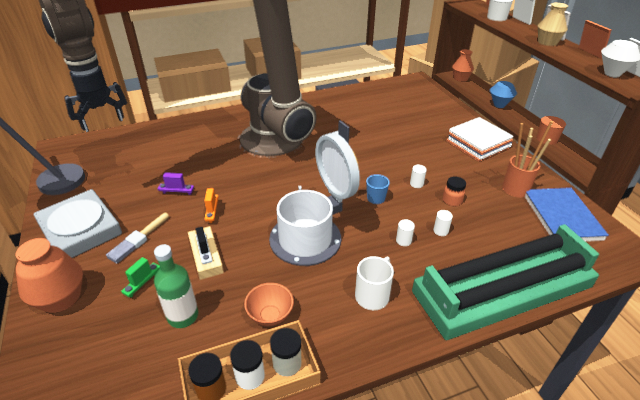

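View pics/side0.png

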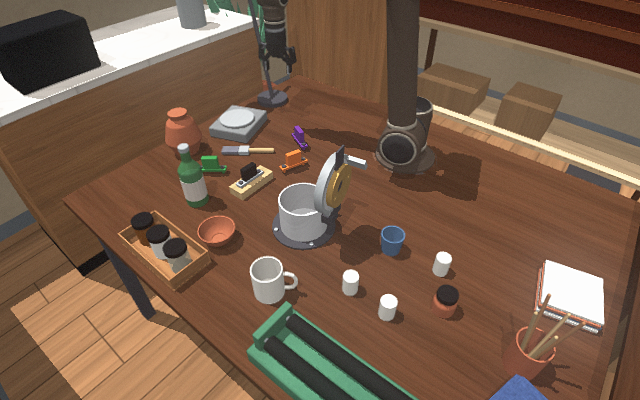

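The scene view shows three white cylinders at about (418,176), (405,232) and (443,222). The pot is at (305,222) with its lid up, and the rest with the black-grip spanner is at (205,250). The side view agrees: cylinders at (442,264), (350,283) and (388,307), pot at (302,210), spanner at (250,178). No fourth cylinder is visible.

```bash
python3 - <<'E'
from h import *
def circ(P):
    A=np.c_[2*P,np.ones(len(P))]; s=np.linalg.lstsq(A,(P**2).sum(1),rcond=None)[0]
    return s[:2],np.sqrt(s[2]+s[0]**2+s[1]**2)
seeds={'scene':[(418,176),(405,232),(443,222)],'side':[(442,264),(350,283),(388,307)]}
box={'scene':(305,222),'side':(302,210)}
sp={'scene':(205,250),'side':(250,178)}
for n in seeds:
    z=np.load(n+'0.npz'); im,d,K,k1,T=[z[k] for k in ('im','d','K','k1','T')]; C=cloud(d,K,k1,T)
    for u,v in seeds[n]:
        s=C[v-16:v+17,u-14:u+15].reshape(-1,3); c=im[v-16:v+17,u-14:u+15].reshape(-1,3)
        m=(c.min(1)>140)&(abs(s[:,2]-60)<3); t=s[m]
        side=s[(c.min(1)>70)&(s[:,2]>15)&(s[:,2]<50)]
        print(n,'cyl',m.sum(),t.mean(0).round(1) if m.any() else 0, (t.max(0)-t.min(0)).round() if m.any() else 0, circ(side[:,:2]) if len(side)>20 else len(side))
    u,v=box[n]; s=C[v-40:v+40,u-45:u+45].reshape(-1,3)
    # rim edge: z ~115
    t=s[abs(s[:,2]-115)<2.5]; print(n,'rim',len(t),circ(t[:,:2]))
    w=s[(s[:,2]>30)&(s[:,2]<100)]; 
    # floor plate outer pts
    u,v=sp[n]; b=C[v-35:v+35,u-30:u+30].reshape(-1,3); c=im[v-35:v+35,u-30:u+30].reshape(-1,3)
    m=abs(b[:,2]-30)<3; r=cv2.minAreaRect(b[m][:,:2].astype(np.float32)); print(n,'rest',m.sum(),r)
    m=(b[:,2]>60)&(b[:,2]<92)&(c.max(1)<70); r=cv2.minAreaRect(b[m][:,:2].astype(np.float32)); print(n,'grip',m.sum(),r,b[m].max(0))
    m=(abs(b[:,2]-40)<2.5); print('bar',m.sum(),cv2.minAreaRect(b[m][:,:2].astype(np.float32)))
    # lid
    s=C[100:235].reshape(-1,3); q=C.reshape(-1,3); m=(q[:,2]>150)&(q[:,2]<335)&(q[:,0]>250)&(q[:,0]<650)&(abs(q[:,1])<260)
    t=q[m]; print(n,'lid',len(t),t.mean(0).round(),t.min(0).round(),t.max(0).round(),np.linalg.svd(t-t.mean(0),full_matrices=False)[2].round(3), 'toppt',t[np.argsort(t[:,2])[-15:]].mean(0).round())
E
```

```text
scene cyl 62 [420.8 346.4  58.9] [40. 37.  5.] (array([422.28979482, 345.35203667]), np.float64(17.794578317059248))
scene cyl 90 [623.8 186.1  58.6] [39. 39.  5.] (array([624.88685689, 186.22804394]), np.float64(19.37141036714016))
scene cyl 92 [628.7 300.6  58.7] [38. 41.  5.] (array([628.06214181, 301.14851534]), np.float64(19.15078117719523))
scene rim 190 (array([523.87550609, -55.5311945 ]), np.float64(70.61527006551138))
scene rest 472 ((464.76336669921875, -323.50836181640625), (70.27568817138672, 204.68148803710938), 86.03562927246094)
scene grip 145 ((495.5557861328125, -325.3966979980469), (16.364421844482422, 59.826778411865234), 88.92505645751953) [ 525.31034738 -317.18787006   87.73418168]
bar 80 ((494.9669494628906, -327.00811767578125), (25.475486755371094, 104.5084457397461), 89.30280303955078)
scene lid 2100 [512.  35. 230.] [424.   6. 150.] [591.  71. 327.] [[ 0.798  0.183  0.574]
 [-0.574 -0.055  0.817]
 [-0.181  0.982 -0.061]] toppt [508.  50. 326.]
side cyl 115 [419.6 348.9  61. ] [41. 41.  6.] (array([418.23607618, 349.58918428]), np.float64(19.526863902785667)
[... 160 characters left out ...]
 6.] (array([625.40205637, 303.57259904]), np.float64(20.918910709195337))
side rim 200 (array([515.87311285, -45.06242441]), np.float64(75.57104678864373))
side rest 271 ((496.3824462890625, -337.08740234375), (155.71994018554688, 212.78887939453125), 38.38144302368164)
side grip 152 ((494.05511474609375, -322.55615234375), (21.95940589904785, 56.546451568603516), 89.10382080078125) [ 522.35823637 -311.54438948   90.96721124]
bar 62 ((492.5944519042969, -322.5660705566406), (30.093481063842773, 102.66744995117188), 88.0421371459961)
side lid 1845 [519.  56. 242.] [414.  21. 150.] [589.  88. 330.] [[ 0.926 -0.004 -0.377]
 [ 0.375 -0.094  0.922]
 [-0.039 -0.996 -0.086]] toppt [503.  54. 329.]
```

Emit:
arm_command(
  series=[
    [0,0,0,-4.5,0.14],
    [0,0,0,-4.5,0.135],
    [0,0,0,-4.5,0],
    [0,4.5,0,-3.5,0],
    [0,4.5,0,0,0],
    [0,4.5,0,0,0],
    [0,4.5,0,0,0],
    [0,4.5,0,0,0],
    [0,4.5,0,0,0],
    [0,0,0,0,0],
  ],
  force=40,
)

```text
time_s: 1.1
position: [412.3, -505.2, 396.4]
ee_rot: [1.0, 0.002, -0.001, -0.002]
force: [-0.2, -0.8, -0.6]
finger_gap: 85.4
gripper_force: 0.0
```

```bash
python3 - <<'E'
from h import *
pts={'scene':{'cup':(377,189),'jar':(455,191),'mug':(374,283),'bowl':(270,305),'bottle':(173,290),'green':(505,280)},'side':{'cup':(392,241),'jar':(446,301),'mug':(266,280),'bowl':(216,233),'bottle':(194,185),'green':(300,340)}}
for n in pts:
    z=np.load(n+'0.npz'); im,d,K,k1,T=[z[k] for k in ('im','d','K','k1','T')]; C=cloud(d,K,k1,T)
    for k,(u,v) in pts[n].items():
        s=C[max(v-20,0):v+21,max(u-18,0):u+19].reshape(-1,3); s=s[s[:,2]>10]; print(n,k,np.percentile(s,5,axis=0).round(),np.percentile(s,95,axis=0).round())
E
```

```text
scene cup [407. 167.  16.] [468. 225.  64.]
scene jar [510. 378.  14.] [555. 425.  70.]
scene mug [724. -15.  19.] [801.  61.  93.]
scene bowl [ 679. -254.   11.] [ 777. -176.   49.]
scene bottle [ 661. -438.   65.] [ 692. -379.  162.]
scene green [829. 238.  48.] [910. 369.  93.]
side cup [406. 173.  16.] [466. 231.  67.]
side jar [508. 388.  16.] [552. 435.  73.]
side mug [724. -10.  18.] [799.  67.  96.]
side bowl [ 680. -264.   13.] [ 798. -168.   52.]
side bottle [ 548. -485.   19.] [ 692. -371.  155.]
side green [809. 163.  49.] [890. 248.  94.]
```

Emit:
arm_command(
  series=[
    [0,0,-5,0,0],
    [0,0,-5,0,0],
    [0,0,-5,0,0],
    [0,0,-5,0,0],
    [0,0,-5,0,0],
    [0,0,-5,0,0],
    [0,0,-5,0,0],
    [0,0,-5,0,0],
    [0,0,-5,0,0],
    [0,0,-5,0,0],
  ],
)

```text
time_s: 2.1
position: [405.8, -4.0, 401.0]
ee_rot: [1.0, -0.001, 0.0, 0.0]
force: [1.3, -0.5, 0.3]
finger_gap: 85.3
gripper_force: 0.0
```

Emit:
arm_command(
  series=[
    [0,0,-5,0,0],
    [0,0,-5,0,0],
    [0,0,-5,0,0],
    [0,0,-5,0,0],
    [0,0,-5,0,0],
    [0,0,-5,2,0],
    [0,0,-5,5,0],
    [0,0,0,5,0],
    [0,0,0,4,0],
    [0,0,0,0,0],
  ],
)

```text
time_s: 3.1
position: [394.1, 141.2, 273.7]
ee_rot: [0.99, 0.117, -0.016, -0.077]
force: [-0.4, -0.3, -0.5]
finger_gap: 85.1
gripper_force: 0.0
```

```bash
cat >> h.py <<'E'
def white_cyl(near=None):
    """tops of white cylinders seen by wrist cam"""
    im,d,K,k1,T=cam('wrist'); C=cloud(d,K,k1,T)
    m=((im.min(2)>110)&(abs(C[:,:,2]-60)<6)).astype(np.uint8)
    n,l,st,ce=cv2.connectedComponentsWithStats(m)
    for i in range(1,n):
        if st[i,4]>150:
            c=[x for x in cv2.findContours((l==i).astype(np.uint8),0,1)[0]][0]
            (u,v),r=cv2.minEnclosingCircle(c); p=ray_plane([(u,v)],60,K,k1,T)[0]
            print('cyl',p.round(1),'px',round(u),round(v),'cloud',C[l==i].mean(0).round(1),'ext',np.ptp(C[l==i],axis=0).round())
    return im
E
python3 - <<'E'
from h import *
print(bot.get_obs()['position']); im=white_cyl(); cv2.imwrite('pics/w1.png',im)
E
```

```text
[394.06194422 141.17315539 273.70624879]
cyl [420.1 346.7  60. ] px 180 95 cloud [419.7 347.1  59.9] ext [41. 40.  9.]
cyl [435.7 200.3  60. ] px 305 112 cloud [435.7 198.4  64.7] ext [67. 66.  4.]
```

```bash
python3 - <<'E'
from h import *
o=bot.get_obs(); print(np.round(o['qpos'],3),np.round(o['qd'],2)); print(R.from_quat(o['ee_rot']).as_matrix().round(3))
E
```

```text
[ 0.235 -0.066 -0.154  1.492  0.157  3.14 ] [-0.   -0.01  0.14  0.03  0.    0.  ]
[[ 0.972  0.23  -0.044]
 [ 0.234 -0.961  0.15 ]
 [-0.008 -0.157 -0.988]]
```

View pics/w1.png

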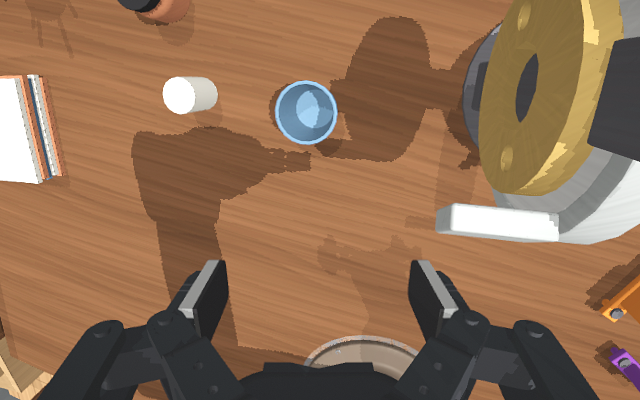

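The wrist view shows the cylinder at (190,95), the teacup at (306,112) and the lid's brass ring at the upper right. Joint 6 has hit its limit, so I'll turn the tool back by half a turn.

Emit:
arm_command(
  series=[
    [0,0,0,-3,-0.14],
    [0,0,0,-3,-0.14],
    [0,0,0,0,-0.14],
    [0,0,0,0,-0.14],
    [0,0,0,0,-0.14],
    [0,0,0,0,-0.14],
    [0,0,0,0,-0.14],
    [0,0,0,0,-0.14],
    [0,0,0,0,-0.14],
    [0,0,0,0,-0.14],
  ],
)

```text
time_s: 4.15
position: [401.4, 133.0, 342.6]
ee_rot: [0.68, 0.729, 0.045, -0.065]
force: [0.8, 0.2, 0.0]
finger_gap: 85.4
gripper_force: 0.0
```

Emit:
arm_command(
  series=[
    [0,0,0,0,-0.14],
    [0,0,0,0,-0.14],
    [0,0,0,0,-0.14],
    [0,0,0,0,-0.14],
    [0,0,0,0,-0.14],
    [0,0,0,0,-0.14],
    [0,0,0,0,-0.14],
    [0,0,0,0,-0.14],
    [0,0,0,0,0],
    [0,0,0,0,0],
  ],
)

```text
time_s: 5.15
position: [401.1, 133.1, 341.1]
ee_rot: [0.193, 0.978, 0.072, -0.032]
force: [-0.6, 0.3, 0.4]
finger_gap: 85.7
gripper_force: 0.0
```

```bash
python3 - <<'E'
from h import *
o=bot.get_obs(); print(o['time_s'],o['position'],np.round(o['qpos'],3)); print(R.from_quat(o['ee_rot']).as_matrix().round(3))
E
```

```text
5.15 [401.06032243 133.12937684 341.07892486] [ 0.212 -0.048  0.004  1.625  0.157  0.601]
[[-0.924  0.382 -0.035]
 [ 0.372  0.915  0.153]
 [ 0.091  0.128 -0.988]]
```

Emit:
arm_command(
  series=[
    [0,0,0,0,-0.145],
    [0,0,0,0,-0.145],
    [0,0,0,0,-0.145],
    [0,0,0,0,-0.145],
    [0,0,0,0,-0.145],
    [0,0,0,0,-0.145],
    [0,0,0,0,-0.145],
    [0,0,0,0,-0.145],
    [0,0,0,0,-0.145],
    [0,0,0,0,-0.145],
  ],
)

```text
time_s: 6.15
position: [400.6, 133.2, 340.0]
ee_rot: [-0.507, 0.858, 0.075, 0.023]
force: [-0.7, -0.0, -0.0]
finger_gap: 85.4
gripper_force: 0.0
```

Emit:
arm_command(
  series=[
    [0,0,0,0,-0.145],
    [0,0,0,0,-0.145],
    [0,0,0,0,-0.145],
    [0,0,0,0,-0.145],
    [0,0,0,0,-0.145],
    [0,0,0,0,-0.145],
    [0,0,0,0,-0.145],
    [0,0,0,0,-0.145],
    [0,0,0,0,-0.145],
    [0,0,0,0,-0.145],
  ],
)

```text
time_s: 7.15
position: [400.7, 133.2, 340.0]
ee_rot: [0.949, -0.306, -0.041, -0.067]
force: [-0.4, -0.6, -0.7]
finger_gap: 85.3
gripper_force: 0.0
```

Emit:
arm_command(
  series=[
    [0,0,0,0,-0.145],
    [0,0,0,0,-0.145],
    [0,0,0,0,-0.145],
    [0,0,0,0,-0.145],
    [0,0,0,0,-0.145],
    [0,0,0,0,-0.1],
    [0,0,0,0,0],
  ],
)

```text
time_s: 7.85
position: [400.6, 133.2, 339.9]
ee_rot: [0.992, 0.097, -0.011, -0.078]
force: [0.3, 0.1, 1.1]
finger_gap: 85.8
gripper_force: 0.0
```

```bash
cat >st.py <<'E'
from h import *
o=bot.get_obs(); M=R.from_quat(o['ee_rot']).as_matrix(); print(o['time_s'],np.round(o['position'],1),np.round(o['qpos'],3),'z',M[:,2].round(3),'psi',round(np.arctan2(M[1,0],M[0,0]),3),'F',np.round(o['force'],1),'T',np.round(o['torque'],2),'gap',round(o['finger_gap'],1))
E
python3 st.py
```

```text
7.85 [400.6 133.2 339.9] [ 2.130e-01 -4.800e-02  1.000e-03  1.624e+00  1.570e-01 -3.125e+00] z [-0.037  0.152 -0.988] psi 0.196 F [0.3 0.1 1.1] T [-0.16 -0.06  0.02] gap 85.8
```

Emit:
arm_command(
  series=[
    [0,0,2,0,0],
    [0,0,2,0,0],
    [0,0,0,0,0],
  ],
)

```text
time_s: 8.15
position: [404.5, 112.8, 332.3]
ee_rot: [0.994, 0.085, -0.011, -0.07]
force: [1.0, -0.2, -0.1]
finger_gap: 85.5
gripper_force: 0.0
```

```bash
python3 st.py
```

```text
8.15 [404.5 112.8 332.3] [ 0.174 -0.05  -0.017  1.613  0.141 -3.139] z [-0.033  0.137 -0.99 ] psi 0.172 F [ 1.  -0.2 -0.1] T [-0.07 -0.03  0.02] gap 85.5
```

Emit:
arm_command(
  series=[
    [0,0,0,-4,-0.14],
    [0,0,0,-3,-0.14],
    [0,0,0,0,-0.14],
    [0,0,0,0,0],
  ],
)

```text
time_s: 8.55
position: [367.0, 207.5, 403.1]
ee_rot: [0.971, 0.235, 0.013, -0.032]
force: [0.4, -0.7, 0.3]
finger_gap: 85.4
gripper_force: 0.0
```

```bash
python3 st.py
```

```text
8.55 [367.  207.5 403.1] [ 0.476 -0.043  0.157  1.731  0.055 -3.14 ] z [ 0.01   0.067 -0.998] psi 0.474 F [ 0.4 -0.7  0.3] T [-0.07  0.02 -0.02] gap 85.4
```

Emit:
arm_command(
  series=[
    [0,0,0,0,0.14],
    [0,0,0,0,0.14],
    [0,0,0,0,0.14],
    [0,0,0,0,0.14],
    [0,0,0,0,0.14],
    [0,0,0,0,0.14],
    [0,2.2,4.2,0,0],
    [0,2.2,4.2,0,0],
    [0,2.2,4.2,0,0],
    [0,2.2,4.2,0,0],
  ],
)

```text
time_s: 9.55
position: [389.1, 14.4, 389.5]
ee_rot: [0.982, -0.185, -0.002, -0.033]
force: [0.8, -0.4, -0.6]
finger_gap: 85.4
gripper_force: 0.0
```

Emit:
arm_command(
  series=[
    [0,2.2,4.2,0,0],
    [0,2.2,4.2,0,0],
    [0,2.2,4.2,0,0],
    [0,0,0,0,0],
  ],
)

```text
time_s: 9.95
position: [405.2, -129.9, 378.9]
ee_rot: [0.981, -0.189, -0.003, -0.033]
force: [-0.5, 0.4, -0.5]
finger_gap: 85.4
gripper_force: 0.0
```

```bash
python3 st.py
```

```text
9.95 [ 405.2 -129.9  378.9] [-0.353 -0.006  0.137  1.73   0.063 -3.115] z [ 0.006  0.065 -0.998] psi -0.38 F [-0.5  0.4 -0.5] T [-0.04  0.02  0.  ] gap 85.4
```

Emit:
arm_command(
  series=[
    [0,0,-4.5,0,0],
    [0,0,0,0,-0.14],
    [0,0,0,0,-0.14],
    [0,0,0,0,0],
  ],
)

```text
time_s: 10.35
position: [426.8, -43.9, 383.4]
ee_rot: [0.998, -0.065, 0.002, -0.019]
force: [0.6, -0.8, -0.1]
finger_gap: 85.2
gripper_force: 0.0
```

```bash
python3 st.py
```

```text
10.35 [426.8 -43.9 383.4] [-0.129 -0.01   0.144  1.724  0.039 -3.139] z [ 0.006  0.038 -0.999] psi -0.131 F [ 0.6 -0.8 -0.1] T [-0.07 -0.02 -0.03] gap 85.2
```

Emit:
arm_command(
  series=[
    [0,0,0,0,-0.11],
    [0,0,0,0,-0.11],
    [0,0,0,0,0],
  ],
)

```text
time_s: 10.65
position: [427.4, 9.6, 383.4]
ee_rot: [1.0, 0.012, 0.003, 0.002]
force: [0.6, -0.2, 0.1]
finger_gap: 85.5
gripper_force: 0.0
```

```bash
python3 st.py
```

```text
10.65 [427.4   9.6 383.4] [ 0.025 -0.017  0.138  1.719 -0.004 -3.14 ] z [ 0.007 -0.004 -1.   ] psi 0.023 F [ 0.6 -0.2  0.1] T [-0.   -0.04 -0.04] gap 85.5
```

Emit:
arm_command(
  series=[
    [0,0,0,0,0.143],
    [0,0,0,0,0.143],
    [0,0,0,0,0.143],
    [0,0,0,0,0.143],
    [0,0,0,0,0.143],
    [0,0,0,0,0.143],
    [0,0,0,0,0.143],
    [0,0,0,0,0.143],
    [0,0,0,0,0.143],
    [0,0,0,0,0.143],
  ],
)

```text
time_s: 11.65
position: [427.5, 6.7, 383.5]
ee_rot: [0.759, -0.651, 0.004, -0.0]
force: [-0.3, -0.5, 0.5]
finger_gap: 85.1
gripper_force: 0.0
```

Emit:
arm_command(
  series=[
    [0,0,0,0,0.143],
    [0,0,0,0,0.143],
    [0,0,0,0,0.143],
    [0,0,0,0,0.143],
    [0,0,0,0,0.143],
    [0,0,0,0,0.143],
    [0,0,0,0,0.143],
    [0,0,0,0,0.143],
    [0,0,0,0,0.143],
    [0,0,0,0,0.143],
  ],
)

```text
time_s: 12.65
position: [427.5, 6.7, 383.5]
ee_rot: [-0.146, 0.989, -0.003, 0.003]
force: [-0.6, -0.4, 0.6]
finger_gap: 85.6
gripper_force: 0.0
```

Emit:
arm_command(
  series=[
    [0,0,0,0,0.143],
    [0,0,0,0,0.143],
    [0,0,4,0,0],
    [0,0,4.5,0,0],
    [0,0,4.5,0,0],
    [0,0,4.5,0,0],
    [0,0,4.5,0,0],
    [0,0,4.5,0,0],
    [0,0,4.5,3,0],
    [0,0,2.5,4,0],
  ],
)

```text
time_s: 13.65
position: [423.9, 341.3, 314.5]
ee_rot: [-0.008, 1.0, -0.001, 0.005]
force: [0.8, 0.7, 0.2]
finger_gap: 85.4
gripper_force: 0.0
```

```bash
python3 st.py; python3 -c "
from h import *
white_cyl()"
```

```text
13.65 [423.9 341.3 314.5] [ 0.682  0.173  0.19   1.581 -0.008  0.667] z [ 0.009 -0.002 -1.   ] psi -3.126 F [0.8 0.7 0.2] T [-0.02  0.    0.01] gap 85.4
cyl [417.3 348.4  60. ] px 324 150 cloud [417.6 348.5  59.7] ext [41. 40.  8.]
cyl [435.9 197.6  60. ] px 204 164 cloud [434.5 199.7  64.6] ext [66. 67.  6.]
cyl [470.9 -17.7  60. ] px 52 188 cloud [469.1 -13.3  60.1] ext [43. 49. 12.]
cyl [622.5 303.9  60. ] px 290 290 cloud [623.9 303.7  59.4] ext [39. 40.  8.]
```

Emit:
arm_command(
  series=[
    [0,0.6,0.7,4.4,0],
    [0,0,0,5,0],
    [0,0,0,5,0],
    [0,0,0,4,0],
    [0,0,0,4,0],
    [0,0,0,3.5,0],
    [0,0,0,0.5,0],
    [0,0,0,0,0],
    [0.6,0,0,0,0],
    [0.6,0,0,0,0],
  ],
)

```text
time_s: 14.7
position: [420.1, 345.3, 52.4]
ee_rot: [-0.008, 1.0, -0.001, 0.005]
force: [-0.1, 0.3, -0.3]
finger_gap: 58.9
gripper_force: 0.0
```

Emit:
arm_command(
  series=[
    [0.8,0,0,0,0],
    [0.8,0,0,0,0],
    [0.8,0,0,0,0],
    [0.8,0,0,0,0],
    [0.8,0,0,0,0],
    [0.8,0,0,0,0],
  ],
)

```text
time_s: 15.3
position: [419.8, 345.3, 52.1]
ee_rot: [-0.008, 1.0, -0.001, 0.005]
force: [-0.1, 0.3, 5.5]
finger_gap: 40.5
gripper_force: 39.5
```

Emit:
arm_command(
  series=[
    [0.8,0,0,-4,0],
    [0.8,0,0,-4.6,0],
    [0.8,0,0,-4.6,0],
    [0.8,0,0,-4.8,0],
    [0.8,0,0,-4.8,0],
    [0.8,0,0,-4.8,0],
    [0.8,0,0,-4.8,0],
    [0.8,0,0,-4.8,0],
    [0.8,-0.9,-4.5,0,0],
    [0.8,-0.9,-4.5,0,0],
  ],
)

```text
time_s: 16.3
position: [436.6, 257.1, 424.8]
ee_rot: [-0.01, 1.0, -0.001, 0.006]
force: [1.3, -0.2, -3.1]
finger_gap: 40.0
gripper_force: 41.9
```

Emit:
arm_command(
  series=[
    [0.8,-0.9,-4.5,0,0],
    [0.8,-0.9,-4.5,0,0],
    [0.8,-0.9,-4.5,0,0],
    [0.8,-0.9,-4.5,0,0],
    [0.8,-0.9,-4.5,0,0],
    [0.8,-0.4,-4.5,0,0],
    [0.8,0,-3.5,0,0],
    [0.8,0,0,0,0],
  ],
)

```text
time_s: 17.1
position: [489.1, -51.3, 424.6]
ee_rot: [-0.005, 1.0, -0.003, 0.003]
force: [0.0, 1.1, -1.6]
finger_gap: 40.2
gripper_force: 41.9
```

```bash
python3 st.py; python3 - <<'E'
from h import *
im,d,K,k1,T=cam('wrist'); C=cloud(d,K,k1,T); cv2.imwrite('pics/w2.png',im)
q=C.reshape(-1,3); m=(abs(q[:,2]-115)<4)&(abs(q[:,0]-520)<110)&(abs(q[:,1]+50)<110)
t=q[m][:,:2]; print(len(t),t.min(0),t.max(0)); c,r,=cv2.minEnclosingCircle(t.astype(np.float32)); print(c,r)
A=np.c_[2*t,np.ones(len(t))]; s=np.linalg.lstsq(A,(t**2).sum(1),rcond=None)[0]; print(s[:2],np.sqrt(s[2]+s[0]**2+s[1]**2))
E
```

```text
17.1 [489.1 -51.3 424.6] [-0.101  0.139  0.402  1.827 -0.006 -0.112] z [ 0.007 -0.006 -1.   ] psi -3.131 F [ 0.   1.1 -1.6] T [ 0.03 -0.04  0.01] gap 40.2
1051 [ 428.34774456 -130.64772794] [585.3426504   12.63379235]
(508.4211120605469, -61.690040588378906) 82.64456939697266
[521.13733788 -58.89513341] 68.56558622555904
```

View pics/w2.png

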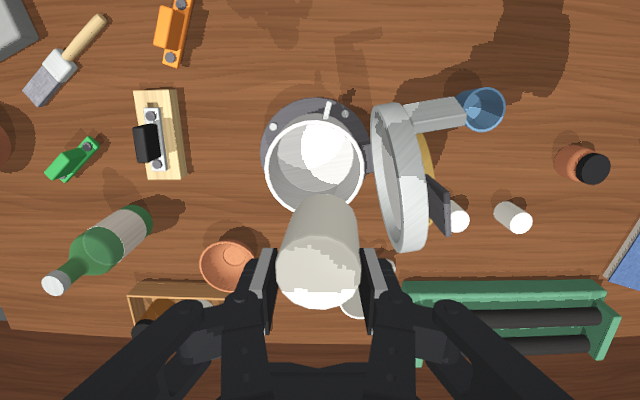

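The wrist view shows the pot rim centred near (314,166), the mark rib at (327,112) and the hinge at (368,158). The carried cylinder is firmly held and the lid stands at about (400,180).

```bash
python3 - <<'E'
from h import *
from scipy.optimize import least_squares
im,d,K,k1,T=cam('wrist'); C=cloud(d,K,k1,T)
v,u=np.mgrid[0:400,0:640]
m=(u>258)&(u<372)&(v>112)&(v<215)&(abs(C[:,:,2]-115)<5)
# outermost white-rim pixels
t=C[m][:,:2]
f=least_squares(lambda p:np.hypot(t[:,0]-p[0],t[:,1]-p[1])-p[2],[520,-50,69],loss='soft_l1',f_scale=2).x
print(m.sum(),f, np.percentile(np.hypot(*(t-f[:2]).T),[5,50,95]))
# ellipse centre by rays: extremes of rim at row centre
print(ray_plane([(314,166),(327,112),(368,158)],115,K,k1,T).round(1), ray_plane([(327,112)],109,K,k1,T))
E
```

```text
1041 [521.19427596 -58.85174206  68.39333124] [65.85120927 68.38958747 71.18025435]
[[515.6 -56.  115. ]
 [440.1 -39.  115. ]
 [502.9  20.4 115. ]] [[440.57399677 -38.80901097 109.        ]]
```

Emit:
arm_command(
  series=[
    [0.8,0,-0.65,4,0],
    [0.8,0,0,4.8,0],
    [0.8,0,0,4.8,0],
    [0.8,0,0,4.8,0],
    [0.8,0,0,4.8,0],
    [0.8,0,0,4,0],
    [0.8,0,0,4,0],
    [0.8,0,0,2,0],
    [0.8,0,0,0,0],
    [0.8,0,0,0,0],
  ],
)

```text
time_s: 18.2
position: [492.0, -54.8, 93.3]
ee_rot: [-0.009, 1.0, -0.002, 0.004]
force: [-0.1, 0.1, -1.3]
finger_gap: 39.9
gripper_force: 41.9
```

Emit:
arm_command(
  series=[
    [0.35,0,0,0,0],
    [0.35,0,0,0,0],
    [0.35,0,0,0,0],
    [0.35,0,0,-3,0],
    [0.35,0,0,-4.5,0],
    [0.35,0,0,-4.8,0],
    [0.2,0,0,-4.8,0],
    [0,0,0,-4.8,0],
    [0,0,0,-4.8,0],
    [0,0,0,-4.8,0],
  ],
)

```text
time_s: 19.2
position: [489.0, -54.3, 410.4]
ee_rot: [-0.008, 1.0, -0.003, 0.005]
force: [1.5, -0.6, -0.6]
finger_gap: 85.4
gripper_force: 0.0
```

```bash
python3 st.py; python3 - <<'E'
from h import *
im,d,K,k1,T=cam('wrist'); C=cloud(d,K,k1,T); cv2.imwrite('pics/w3.png',im)
v,u=np.mgrid[0:400,0:640]
r=np.hypot(C[:,:,0]-521,C[:,:,1]+58); m=(r<62)&(im.min(2)>100); z=C[m]
print(np.histogram(z[:,2],bins=range(0,140,10))[0])
for h in (72,54):
    q=z[abs(z[:,2]-h)<4]; print(h,len(q),q.mean(0) if len(q) else '')
E
```

```text
19.2 [489.  -54.3 410.4] [-0.108  0.125  0.352  1.788 -0.004 -0.124] z [ 0.009 -0.005 -1.   ] psi -3.126 F [ 1.5 -0.6 -0.6] T [-0.01 -0.05  0.05] gap 85.4
[  58 3094   17   22   19   22   36  587    0    0    0    0    0]
72 602 [491.83737793 -52.22005213  71.93384721]
54 19 [475.20303266 -55.89411674  53.46175577]
```

Emit:
arm_command(
  series=[
    [0,-2.2,4,0,0],
    [0,-2.2,4,0,0],
    [0,-2.2,4,0,0],
    [0,-2.2,4,0,0],
    [0,-2.2,4,2,0],
    [0,-2.2,4,3,0],
    [0,0,0,4,0],
    [0,0,0,2,0],
    [0,0,0,0,0],
  ],
)

```text
time_s: 20.15
position: [615.7, 183.9, 296.3]
ee_rot: [-0.008, 1.0, -0.003, 0.001]
force: [0.1, -0.7, 0.1]
finger_gap: 85.4
gripper_force: 0.0
```

```bash
python3 st.py; python3 -c "
from h import *
white_cyl()"
```

```text
20.15 [615.7 183.9 296.3] [ 0.293  0.376  0.418  1.613 -0.007  0.277] z [ 0.001 -0.007 -1.   ] psi -3.125 F [ 0.1 -0.7  0.1] T [ 0.    0.03 -0.02] gap 85.4
cyl [445.3 200.3  60. ] px 338 1 cloud [459.1 200.1  64.7] ext [24. 63.  9.]
cyl [622.2 188.1  60. ] px 323 166 cloud [622.1 188.2  59.9] ext [40. 40.  9.]
cyl [625. 302.  60.] px 417 170 cloud [625.1 302.3  59.8] ext [40. 41.  8.]
cyl [730.4  31.   60. ] px 202 244 cloud [724.5  37.   60.2] ext [18. 56. 12.]
cyl [767.3  -3.   60. ] px 180 268 cloud [770.6  -6.8  60.1] ext [41. 13. 12.]
cyl [ 839.9 -282.8   60. ] px 13 302 cloud [ 839.7 -281.6   59.9] ext [29. 38. 12.]
cyl [ 854.9 -215.8   60. ] px 54 312 cloud [ 844.  -202.4   60.2] ext [50. 49. 12.]
```

Emit:
arm_command(
  series=[
    [0,-0.6,0.4,4.4,0],
    [0,0,0,5,0],
    [0,0,0,5,0],
    [0,0,0,4,0],
    [0,0,0,3.5,0],
    [0,0,0,2.5,0],
    [0,0,0,0,0],
    [0,0,0,0,0],
    [0.6,0,0,0,0],
    [0.6,0,0,0,0],
  ],
)

```text
time_s: 21.2
position: [625.9, 187.2, 58.5]
ee_rot: [-0.008, 1.0, -0.002, 0.005]
force: [0.8, -0.1, -0.3]
finger_gap: 59.1
gripper_force: 0.0
```

Emit:
arm_command(
  series=[
    [0.8,0,0,0,0],
    [0.8,0,0,0,0],
    [0.8,0,0,0,0],
    [0.8,0,0,0,0],
    [0.8,0,0,0,0],
  ],
)

```text
time_s: 21.7
position: [625.3, 187.2, 57.6]
ee_rot: [-0.008, 1.0, -0.002, 0.005]
force: [-0.8, -0.2, 6.2]
finger_gap: 39.2
gripper_force: 39.6
```

Emit:
arm_command(
  series=[
    [0.8,0,0,-4,0],
    [0.8,0,0,-4.6,0],
    [0.8,0,0,-4.6,0],
    [0.8,0,0,-4.8,0],
    [0.8,0,0,-4.8,0],
    [0.8,0,0,-4.8,0],
    [0.8,0,0,-4.8,0],
    [0.8,0,0,-4.8,0],
    [0.8,0,0,0,0],
  ],
)

```text
time_s: 22.6
position: [623.8, 189.2, 425.2]
ee_rot: [-0.008, 1.0, -0.001, 0.01]
force: [1.1, -0.5, -2.4]
finger_gap: 39.1
gripper_force: 41.2
```

Emit:
arm_command(
  series=[
    [0.8,1.2,-4.1,0,0],
    [0.8,1.2,-4.1,0,0],
    [0.8,1.2,-4.1,0,0],
    [0.8,1.2,-4.1,0,0],
    [0.8,1.2,-4.1,0,0],
    [0.8,1.2,-4.1,0,0],
    [0.8,0,0,0,0],
    [0.8,0,0,0,0],
  ],
)

```text
time_s: 23.4
position: [554.1, -59.1, 417.8]
ee_rot: [-0.007, 1.0, -0.002, 0.003]
force: [0.9, 1.2, -2.3]
finger_gap: 39.5
gripper_force: 41.3
```

```bash
python3 st.py
```

```text
23.4 [554.1 -59.1 417.8] [-0.104  0.273  0.555  1.847 -0.004 -0.118] z [ 0.006 -0.004 -1.   ] psi -3.128 F [ 0.9  1.2 -2.3] T [ 0.   -0.01 -0.02] gap 39.5
```

Lower 32 cm into the pot, release, and go back up.

Emit:
arm_command(
  series=[
    [0.8,0.2,0,4,0],
    [0.8,0,0,4.8,0],
    [0.8,0,0,4.8,0],
    [0.8,0,0,4.8,0],
    [0.8,0,0,4.8,0],
    [0.8,0,0,4,0],
    [0.8,0,0,3,0],
    [0.8,0,0,1.8,0],
    [0.8,0,0,0,0],
    [0.8,0,0,0,0],
  ],
)

```text
time_s: 24.4
position: [554.8, -58.7, 98.4]
ee_rot: [-0.009, 1.0, -0.002, 0.003]
force: [0.5, 0.5, -1.0]
finger_gap: 39.2
gripper_force: 41.3
```

Emit:
arm_command(
  series=[
    [0.35,0,0,0,0],
    [0.35,0,0,0,0],
    [0.35,0,0,0,0],
    [0.35,0,0,-3,0],
    [0.35,0,0,-4.5,0],
    [0.35,0,0,-4.8,0],
    [0.2,0,0,-4.8,0],
    [0,0,0,-4.8,0],
    [0,0,0,-4.8,0],
    [0,0,0,-4.8,0],
  ],
)

```text
time_s: 25.4
position: [552.2, -58.3, 416.8]
ee_rot: [-0.008, 1.0, -0.003, 0.005]
force: [1.3, 0.1, 0.7]
finger_gap: 85.6
gripper_force: 0.0
```

```bash
cat > pot.py <<'E'
from h import *
im,d,K,k1,T=cam('wrist'); C=cloud(d,K,k1,T); cv2.imwrite('pics/pot.png',im)
r=np.hypot(C[:,:,0]-521,C[:,:,1]+58); m=(r<62)&(im.min(2)>100); z=C[m]
print(np.histogram(z[:,2],bins=range(0,140,10))[0])
mm=(m&(abs(C[:,:,2]-72)<4)).astype(np.uint8); n,l,st,ce=cv2.connectedComponentsWithStats(mm)
for i in range(1,n):
    if st[i,4]>100: print(st[i,4],C[l==i].mean(0).round(1),np.ptp(C[l==i],axis=0).round())
E
python3 st.py; python3 pot.py
```

```text
25.4 [552.2 -58.3 416.8] [-0.103  0.263  0.54   1.837 -0.004 -0.119] z [ 0.01  -0.005 -1.   ] psi -3.126 F [1.3 0.1 0.7] T [ 0.03 -0.09  0.01] gap 85.6
[  59 3132   17   27   19   21   56 1189    0    0    0    0    0]
635 [492.2 -52.1  72. ] [38. 41.  6.]
587 [554.  -58.4  71.9] [41. 40.  6.]
```

Emit:
arm_command(
  series=[
    [0,-1,4.5,0,0],
    [0,-1,4.5,0,0],
    [0,-1,4.5,0,0],
    [0,-1,4.5,0,0],
    [0,-1,4.5,0,0],
    [0,-1,4.5,2,0],
    [0,-1,4.5,3,0],
    [0,0,4.5,4,0],
    [0,0,0,2,0],
    [0,0,0,0,0],
  ],
)

```text
time_s: 26.45
position: [616.0, 291.1, 308.4]
ee_rot: [-0.009, 1.0, -0.004, 0.001]
force: [0.5, 0.8, 0.1]
finger_gap: 85.7
gripper_force: 0.0
```

```bash
python3 st.py; python3 -c "
from h import *
white_cyl()"
```

```text
26.45 [616.  291.1 308.4] [ 0.445  0.475  0.593  1.69  -0.008  0.427] z [ 0.002 -0.007 -1.   ] psi -3.124 F [0.5 0.8 0.1] T [ 0.01 -0.    0.03] gap 85.7
cyl [443.3 198.1  60. ] px 236 0 cloud [458.5 198.4  64.6] ext [25. 65.  9.]
cyl [556.4  -3.9  60. ] px 78 108 cloud [555.9   1.9  59.7] ext [59. 42. 12.]
cyl [624.9 303.1  60. ] px 329 166 cloud [625.3 303.1  59.9] ext [41. 40.  8.]
cyl [727.9  33.   60. ] px 130 236 cloud [723.7  39.4  59.8] ext [15. 52. 12.]
cyl [768.6  14.7  60. ] px 122 262 cloud [778.6   3.3  60.3] ext [57. 50. 12.]
cyl [ 855.8 -206.1   60. ] px 6 303 cloud [ 850.4 -195.4   60. ] ext [51. 25. 12.]
```

Emit:
arm_command(
  series=[
    [0,-0.9,1.2,4.4,0],
    [0,0,0,5,0],
    [0,0,0,5,0],
    [0,0,0,4,0],
    [0,0,0,4,0],
    [0,0,0,2.9,0],
    [0,0,0,0,0],
    [0,0,0,0,0],
    [0.6,0,0,0,0],
    [0.6,0,0,0,0],
  ],
)

```text
time_s: 27.5
position: [629.4, 301.8, 62.2]
ee_rot: [-0.008, 1.0, -0.001, 0.006]
force: [1.3, 0.0, 0.4]
finger_gap: 58.8
gripper_force: 0.0
```

Emit:
arm_command(
  series=[
    [0.8,0,0,0,0],
    [0.8,0,0,0,0],
    [0.8,0,0,0,0],
    [0.8,0,0,0,0],
    [0.8,0,0,0,0],
  ],
)

```text
time_s: 28.0
position: [631.5, 304.4, 66.8]
ee_rot: [-0.008, 1.0, 0.001, 0.009]
force: [-0.9, 4.7, 24.7]
finger_gap: 17.4
gripper_force: 11.4
```

Emit:
arm_command(
  series=[
    [0.8,0,0,-4,0],
    [0.8,0,0,-4.6,-0.14],
    [0.8,0,0,-4.6,-0.14],
    [0.8,0,0,-4.6,-0.14],
    [0.8,0,0,-4.6,-0.14],
    [0.8,0,0,-4.6,-0.14],
    [0.8,0,0,-4.6,-0.14],
    [0.8,0,0,-4.6,-0.14],
    [0.8,0,0,0,-0.14],
    [0.8,0,0,0,-0.14],
  ],
)

```text
time_s: 29.0
position: [619.7, 300.4, 410.2]
ee_rot: [-0.594, 0.805, -0.006, 0.011]
force: [-0.9, -1.3, 0.1]
finger_gap: 17.1
gripper_force: 0.0
```

Emit:
arm_command(
  series=[
    [0.8,0,0,0,-0.14],
    [0.8,0,0,0,-0.14],
    [0.8,0,0,0,0],
  ],
)

```text
time_s: 29.3
position: [619.0, 300.0, 408.2]
ee_rot: [-0.698, 0.716, -0.006, 0.008]
force: [-0.1, -0.4, -0.1]
finger_gap: 17.1
gripper_force: 0.0
```

```bash
python3 st.py
```

```text
29.3 [619.  300.  408.2] [ 0.454  0.63   1.099  2.021 -0.008 -1.091] z [ 0.02   0.001 -1.   ] psi -1.596 F [-0.1 -0.4 -0.1] T [-0.02  0.06 -0.01] gap 17.1
```

The grasp missed: the gap closed to 17 mm. Open, back off and look.

Emit:
arm_command(
  series=[
    [0,0,4,3,0],
    [0,0,3,4,0],
    [0,0,0,4,0],
    [0,0,0,0,0],
    [0,0,0,0,0],
  ],
)

```text
time_s: 29.8
position: [581.4, 303.5, 327.2]
ee_rot: [-0.697, 0.717, -0.006, 0.007]
force: [0.2, 0.1, 0.5]
finger_gap: 85.2
gripper_force: 0.0
```

```bash
python3 st.py; python3 -c "
from h import *
im=white_cyl(); cv2.imwrite('pics/w4.png',im)"
```

```text
29.8 [581.4 303.5 327.2] [ 0.485  0.408  0.533  1.68  -0.008 -1.059] z [ 0.018  0.001 -1.   ] psi -1.598 F [0.2 0.1 0.5] T [0.02 0.01 0.01] gap 85.2
cyl [433.4 199.2  60. ] px 444 66 cloud [433.7 201.8  63.9] ext [67. 66. 12.]
cyl [626.5 302.5  60. ] px 286 155 cloud [626.4 302.5  59.8] ext [40. 40.  8.]
```

View pics/w4.png

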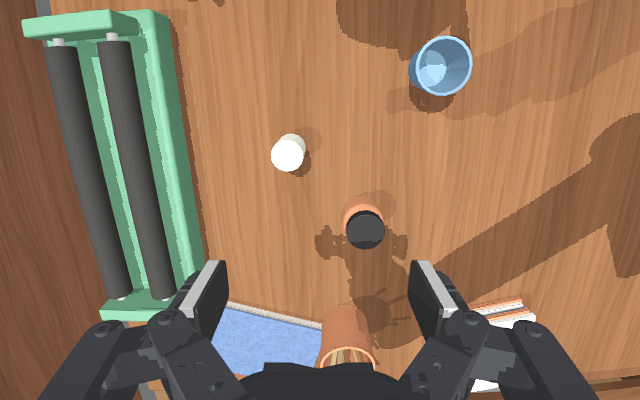

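The cylinder still stands upright at pixel (288,155). The tool had stopped about 10 mm too high and the pads slid off its top, so I'll go lower this time.

Emit:
arm_command(
  series=[
    [0,0.1,-2.5,4.4,0],
    [0,0,-2,5,0],
    [0,0,0,5,0],
    [0,0,0,4,0],
    [0,0,0,4,0],
    [0,0,0,3.5,0],
    [0,0,0,1.5,0],
    [0,0,0,0,0],
    [0,0,0,0,0],
  ],
)

```text
time_s: 30.75
position: [632.5, 303.0, 60.5]
ee_rot: [-0.698, 0.716, -0.007, 0.009]
force: [-0.2, 0.1, 0.2]
finger_gap: 85.5
gripper_force: 0.0
```

```bash
python3 st.py; python3 -c "
from h import *
white_cyl()"
```

```text
30.75 [632.5 303.   60.5] [ 0.45   0.485  0.06   1.123 -0.007 -1.095] z [ 0.023  0.003 -1.   ] psi -1.597 F [-0.2  0.1  0.2] T [0.03 0.06 0.  ] gap 85.5
cyl [626.4 301.1  60. ] px 329 262 cloud [626.4 301.   59.8] ext [41. 42.  8.]
```

Emit:
arm_command(
  series=[
    [0,0,0.6,1.0,0],
    [0,0,0,0.6,0],
    [0,0,0,0,0],
    [0,0,0,0,0],
    [0.5,0,0,0,0],
    [0.65,0,0,0,0],
    [0.65,0,0,0,0],
    [0.65,0,0,0,0],
    [0.65,0,0,0,0],
    [0.65,0,0,0,0],
  ],
)

```text
time_s: 31.8
position: [624.7, 302.2, 41.9]
ee_rot: [-0.698, 0.716, -0.006, 0.008]
force: [-1.6, 0.2, 4.7]
finger_gap: 40.5
gripper_force: 40.4
```

Emit:
arm_command(
  series=[
    [0.8,0,0,0,0],
    [0.8,0,0,0,0],
    [0.8,0,0,-3,0],
    [0.8,0,0,-3,0],
    [0.8,0,0,0,0],
  ],
)

```text
time_s: 32.3
position: [625.1, 302.9, 105.2]
ee_rot: [-0.698, 0.716, -0.007, 0.01]
force: [1.0, 0.5, -1.3]
finger_gap: 40.7
gripper_force: 41.6
```

```bash
python3 st.py
```

```text
32.3 [625.1 302.9 105.2] [ 0.454  0.453  0.11   1.204 -0.007 -1.091] z [ 0.025  0.004 -1.   ] psi -1.597 F [ 1.   0.5 -1.3] T [ 0.01 -0.04 -0.02] gap 40.7
```

Emit:
arm_command(
  series=[
    [0.8,0,2,-4,0],
    [0.8,0,2,-4,0],
    [0.8,0,2,-4.4,0],
    [0.8,0,2,-4.4,0],
    [0.8,0,1,-4.4,0],
    [0.8,0,0,-4.4,0],
    [0.8,0,0,-4.4,0],
    [0.8,1,0,0,0],
    [0.8,4.4,0,0,0],
    [0.8,4.4,0,0,0],
  ],
)

```text
time_s: 33.3
position: [525.5, 205.7, 396.5]
ee_rot: [-0.699, 0.715, -0.006, 0.006]
force: [1.0, -0.0, -2.0]
finger_gap: 40.5
gripper_force: 41.6
```

Emit:
arm_command(
  series=[
    [0.8,4.4,0,0,0],
    [0.8,4.4,0,0,0],
    [0.8,4.4,0,0,0],
    [0.8,4.4,0,0,0],
    [0.8,4.4,0,0,0],
    [0.8,4.4,0,0,0],
    [0.8,3.8,0,0,0],
    [0.8,0,0,0,0],
  ],
)

```text
time_s: 34.1
position: [516.9, -100.1, 396.0]
ee_rot: [-0.696, 0.718, -0.005, 0.006]
force: [-0.4, 1.0, -1.0]
finger_gap: 40.6
gripper_force: 41.6
```

```bash
python3 st.py;python3 pot.py
```

```text
34.1 [ 516.9 -100.1  396. ] [-0.193  0.178  0.381  1.759  0.003 -1.732] z [ 0.015  0.    -1.   ] psi -1.602 F [-0.4  1.  -1. ] T [ 0.03  0.04 -0.  ] gap 40.6
[  28 2408   69   63   68   84   96 1133    0    0    0    0    0]
588 [554.9 -58.9  71.9] [41. 40.  6.]
585 [493.3 -52.7  72. ] [40. 40.  6.]
```

Emit:
arm_command(
  series=[
    [0.8,-0.5,-0.3,4,0],
    [0.8,0,0,4.8,0],
    [0.8,0,0,4.8,0],
    [0.8,0,0,4.8,0],
    [0.8,0,0,4.2,0],
    [0.8,0,0,3.5,0],
    [0.8,0,0,2.5,0],
    [0.8,0,0,1.8,0],
    [0.8,0,0,0,0],
    [0.8,0,0,0,0],
  ],
)

```text
time_s: 35.15
position: [525.6, -89.8, 94.3]
ee_rot: [-0.698, 0.716, -0.006, 0.007]
force: [-0.2, 0.1, -1.8]
finger_gap: 40.8
gripper_force: 41.6
```

Emit:
arm_command(
  series=[
    [0.35,0,0,0,0],
    [0.35,0,0,0,0],
    [0.35,0,0,0,0],
    [0.35,0,0,-3,0],
    [0.35,0,0,-4.5,0],
    [0.35,0,0,-4.5,0],
    [0.2,0,0,-4.5,0],
    [0,0,0,-4.5,0],
    [0,0,0,-4.5,0],
    [0,0,0,-3,0],
  ],
)

```text
time_s: 36.15
position: [520.8, -91.0, 384.3]
ee_rot: [-0.698, 0.716, -0.008, 0.009]
force: [1.3, 0.3, 0.1]
finger_gap: 85.5
gripper_force: 0.0
```

```bash
python3 st.py; python3 pot.py
```

```text
36.15 [520.8 -91.  384.3] [-0.175  0.165  0.338  1.72   0.005 -1.72 ] z [ 0.024  0.    -1.   ] psi -1.597 F [1.3 0.3 0.1] T [ 0.02  0.01 -0.01] gap 85.5
[  15 1951   58   78   81   96  132 1859    0    0    0    0    0]
668 [526.3 -92.7  71.9] [40. 40.  7.]
621 [555.  -58.9  71.9] [41. 40.  6.]
621 [493.4 -52.8  72. ] [39. 40.  6.]
```

View pics/pot.png

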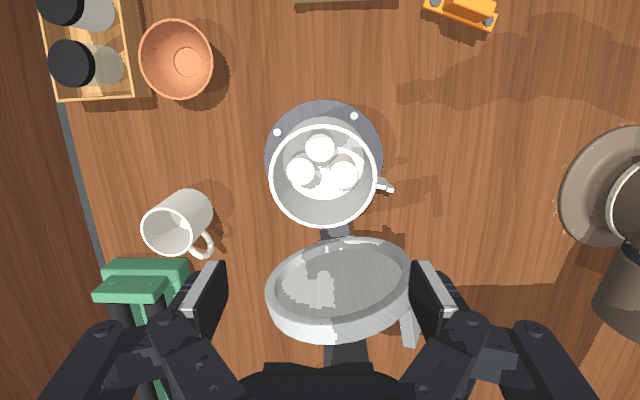

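All three cylinders stand in the pot at pixels (320,148), (300,172) and (345,172). The hinge is at (338,232), the mark rib at (388,187), and the upright lid at (340,290). Next I'll find the pot's pose and the tab.

```bash
python3 - <<'E'
from h import *
from scipy.optimize import least_squares
im,d,K,k1,T=cam('wrist'); C=cloud(d,K,k1,T)
v,u=np.mgrid[0:400,0:640]
m=(u>262)&(u<384)&(v>118)&(v<235)&(abs(C[:,:,2]-115)<4)
t=C[m][:,:2]
f=least_squares(lambda p:np.hypot(t[:,0]-p[0],t[:,1]-p[1])-p[2],[520,-55,69],loss='soft_l1',f_scale=2).x
print(m.sum(),f.round(1))
c=f[:2]
r=ray_plane([(390,187)],109,K,k1,T)[0][:2]-c; print('rib',r,np.hypot(*r),np.arctan2(r[1],r[0]))
h=ray_plane([(338,233)],115,K,k1,T)[0][:2]-c; print('hinge',h,np.hypot(*h),np.arctan2(h[1],h[0])-np.pi/2)
# lid, scene/side cameras: face plane horizontal normal and tab top
for n in ['scene','side']:
    z=np.load(n+'0.npz'); D,K,k1,T=[z[k] for k in ('d','K','k1','T')]; Q=cloud(D,K,k1,T).reshape(-1,3)
    q=Q[(Q[:,2]>297)&(Q[:,2]<335)&(abs(Q[:,0]-510)<60)&(abs(Q[:,1]-45)<60)]
    print(n,'tab',len(q),q.mean(0).round(1),q.min(0).round(1),q.max(0).round(1))
    q=Q[(Q[:,2]>150)&(Q[:,2]<285)&(abs(Q[:,0]-510)<85)&(abs(Q[:,1]-40)<70)]
    # ransac plane
    rng=np.random.default_rng(0);best=0
    for _ in range(500):
        a=q[rng.choice(len(q),3,False)];nn=np.cross(a[1]-a[0],a[2]-a[0]);L=np.linalg.norm(nn)
        if L<100: continue
        nn/=L; ok=abs((q-a[0])@nn)<1.5
        if ok.sum()>best: best=ok.sum();B=ok
    p=q[B]; nn=np.linalg.svd(p-p.mean(0),full_matrices=False)[2][2]; nn*=np.sign(nn[1]); print('plane',best,len(q),p.mean(0).round(1),nn.round(3),'yaw',np.arctan2(-nn[0],nn[1]))
E
```

```text
1522 [522.5 -59.2  68.5]
rib [-90.17450267  16.33193491] 91.64154642044811 2.962420134243256
hinge [-19.21561138  81.08134439] 83.32721121751922 0.23269865312058746
scene tab 131 [504.7  48.9 313. ] [481.6  43.6 297.2] [525.   56.1 326.6]
plane 815 1779 [501.3  33.3 206.8] [-0.194  0.981 -0.017] yaw 0.1951562402531341
side tab 104 [504.7  55.8 315.8] [480.1  47.5 297.2] [522.2  60.8 330.3]
plane 452 1564 [501.   62.3 214.3] [-0.182  0.983 -0.012] yaw 0.18330368535131972
```

Emit:
arm_command(
  series=[
    [0,0,0,-1.6,-0.11],
    [0,0,0,0,-0.107],
    [0,-4.2,-0.75,0,0],
    [0,-4.8,0,0,0],
    [0,-4.8,0,0,0],
    [0.5,-4.8,0,0,0],
    [1,0,0,0,0],
    [1,0,0,0,0],
    [1,0,0,0,0],
    [1,0,0,0,0],
  ],
)

```text
time_s: 37.25
position: [492.8, 91.9, 395.6]
ee_rot: [0.771, -0.637, 0.007, -0.006]
force: [0.9, -0.5, -0.6]
finger_gap: 12.1
gripper_force: 0.0
```

Emit:
arm_command(
  series=[
    [1,0,0,3,0],
    [1,0,0,3,0],
    [1,0,0,0,0],
  ],
)

```text
time_s: 37.55
position: [492.4, 91.6, 331.7]
ee_rot: [0.771, -0.637, 0.005, -0.004]
force: [-1.0, -0.6, -0.3]
finger_gap: 0.1
gripper_force: 0.0
```

```bash
python3 st.py; python3 - <<'E'
from h import *
im,d,K,k1,T=cam('wrist'); cv2.imwrite('pics/w5.png',im)
E
```

```text
37.55 [492.4  91.6 331.7] [ 0.185  0.09   0.132  1.601 -0.003 -1.574] z [ 0.012 -0.    -1.   ] psi -1.382 F [-1.  -0.6 -0.3] T [-0.02  0.08 -0.02] gap 0.1
```

View pics/w5.png

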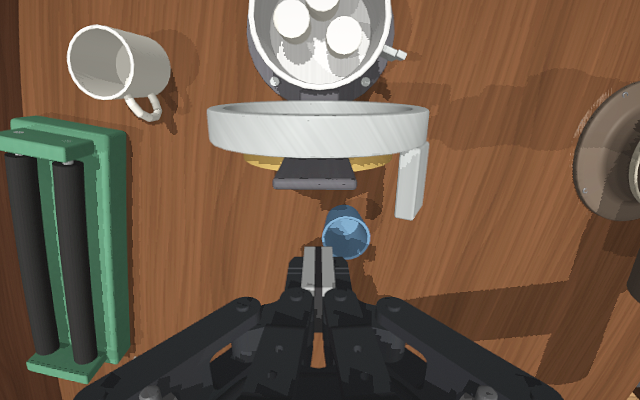

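The tab is the dark part at (315,180), the lug is the pale block at (412,180), and the closed fingertips at (318,255) line up with the tab. Push the lid over.

Emit:
arm_command(
  series=[
    [1,2.5,0,0,0],
    [1,2.5,0,0,0],
    [1,2.5,0,0,0],
    [1,2.4,0,0.5,0],
    [1,2.5,0,0.8,0],
    [1,2.2,0,1.2,0],
    [1,2.1,0,1.4,0],
    [1,2,0,1.8,0],
    [1,0,0,0,0],
  ],
)

```text
time_s: 38.5
position: [530.6, -92.8, 278.8]
ee_rot: [0.77, -0.638, 0.007, -0.006]
force: [0.1, -0.1, -0.4]
finger_gap: 0.2
gripper_force: 0.0
```

```bash
python3 st.py; python3 - <<'E'
from h import *
im,d,K,k1,T=cam('wrist'); cv2.imwrite('pics/w6.png',im)
E
```

```text
38.5 [530.6 -92.8 278.8] [-0.175  0.142  0.074  1.485  0.004 -1.934] z [ 0.018  0.001 -1.   ] psi -1.383 F [ 0.1 -0.1 -0.4] T [ 0.02  0.07 -0.02] gap 0.2
```

View pics/w6.png

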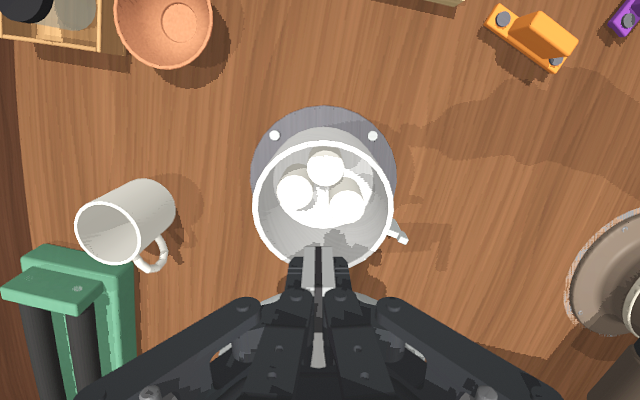

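The view shows the lid hidden behind the hand near (320,300), following the fingers. The pot and cylinders are still undisturbed. Continue along the arc.

Emit:
arm_command(
  series=[
    [1,1.6,0,2.4,0],
    [1,1.25,0,2.2,0],
    [1,1.1,0,2.4,0],
    [1,0.8,0,2.5,0],
    [1,0.5,0,2.2,0],
    [1,0,0,0.7,0],
    [1,0,0,0,0],
  ],
)

```text
time_s: 39.25
position: [542.9, -141.3, 156.0]
ee_rot: [0.771, -0.636, 0.007, -0.007]
force: [0.2, -0.7, 0.8]
finger_gap: 0.1
gripper_force: 0.0
```

```bash
python3 st.py
```

```text
39.25 [ 542.9 -141.3  156. ] [-0.258  0.189 -0.138  1.225  0.006 -2.02 ] z [ 0.019  0.001 -1.   ] psi -1.379 F [ 0.2 -0.7  0.8] T [ 0.05  0.04 -0.01] gap 0.1
```

Emit:
arm_command(
  series=[
    [1,0.5,0,0.4,0],
    [1,0,0,0.4,0],
    [1,0,0,0,0],
    [1,0,0,0,0],
  ],
)

```text
time_s: 39.65
position: [544.0, -146.6, 147.8]
ee_rot: [0.771, -0.636, 0.007, -0.007]
force: [0.0, 0.3, -0.8]
finger_gap: 0.5
gripper_force: 0.0
```

```bash
python3 st.py; python3 - <<'E'
from h import *
im,d,K,k1,T=cam('scene'); cv2.imwrite('pics/s2.png',cv2.resize(im[90:290,200:460],None,fx=3,fy=3))
E
```

```text
39.65 [ 544.  -146.6  147.8] [-0.266  0.196 -0.149  1.208  0.006 -2.029] z [ 0.02   0.001 -1.   ] psi -1.38 F [ 0.   0.3 -0.8] T [ 0.    0.02 -0.02] gap 0.5
```

View pics/s2.png

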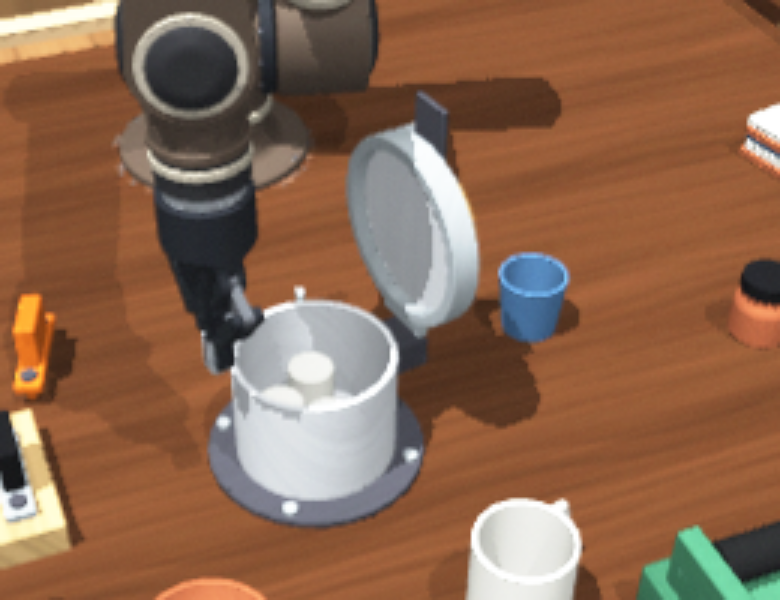

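The scene crop shows the lid still upright, with the dark tab at (432,118), and the fingers by the pot's far side at (225,340). The push missed, so I'll measure the tab again.

```bash
python3 - <<'E'
from h import *
for n in ['scene','side']:
    im,D,K,k1,T=cam(n); C=cloud(D,K,k1,T); Q=C.reshape(-1,3); I=im.reshape(-1,3)
    m=(Q[:,2]>270)&(Q[:,2]<360)&(abs(Q[:,0]-510)<60)&(abs(Q[:,1]-45)<60)
    dk=m&(I.max(1)<95); q=Q[dk]; print(n,'tab',len(q),q.mean(0).round(1),np.percentile(q,[3,97],axis=0).round(1), 'all max z',Q[m].max(0).round(1))
    if n=='side':
        cv2.imwrite('pics/s3.png',cv2.resize(im[110:260,250:420],None,fx=4,fy=4))
E
```

```text
scene tab 138 [506.   49.2 308. ] [[484.7  44.5 290.4]
 [522.2  55.7 323.9]] all max z [564.6  57.4 326.6]
side tab 151 [505.4  55.9 301. ] [[483.6  51.7 275.3]
 [520.7  59.  327.3]] all max z [564.3  65.1 329.6]
```

View pics/s3.png

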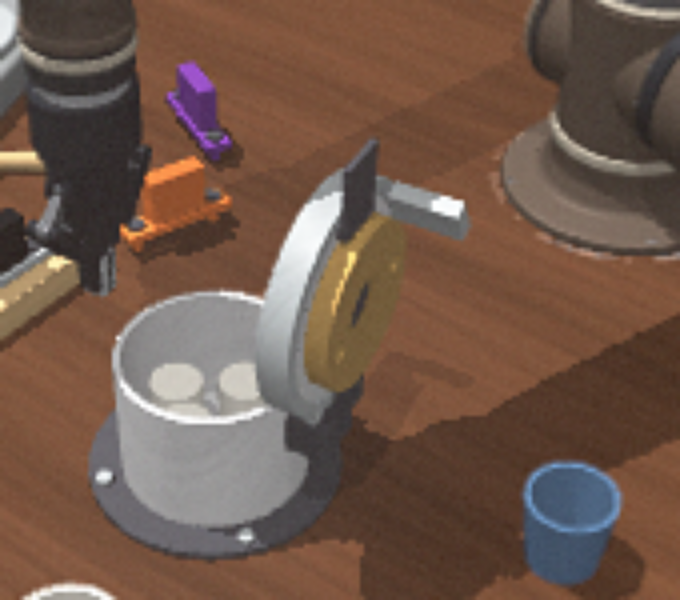

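The side crop shows the tab at (362,185) above the brass ring, with the lug to its right. The lid has not moved, so the fingertips went over or past the tab. I'll retry about 25 mm lower, checking each stage.

Emit:
arm_command(
  series=[
    [1,0,0,-4.3,0],
    [1,0,0,-4.3,0],
    [1,0,0,-4.3,0],
    [1,0,0,-4.3,0],
    [1,0,0,-4.3,0],
    [1,0,0,-4.2,0],
    [1,-4.2,0,0,0],
    [1,-4.2,0,0,0],
    [1,-4.2,0,0,0],
    [1,-4.2,0,0,0],
  ],
)

```text
time_s: 40.8
position: [506.4, 19.3, 404.2]
ee_rot: [0.771, -0.637, 0.007, -0.007]
force: [0.6, 0.3, -0.1]
finger_gap: 0.1
gripper_force: 0.0
```

Emit:
arm_command(
  series=[
    [1,-4.2,0,0,0],
    [1,-4,0,0,0],
    [1,0,0,0,0],
    [1,0,0,3,0],
    [1,0,0,3,0],
    [1,0,0,3,0],
    [1,0,0,0,0],
    [1,0,0,0,0],
    [1,0,0,0,0],
  ],
)

```text
time_s: 41.7
position: [493.8, 98.4, 315.8]
ee_rot: [0.771, -0.636, 0.008, -0.008]
force: [-0.5, -0.1, 0.6]
finger_gap: -0.4
gripper_force: 0.0
```

```bash
python3 st.py; python3 - <<'E'
from h import *
for n in ['scene','side']:
    im,D,K,k1,T=cam(n); C=cloud(D,K,k1,T); Q=C.reshape(-1,3)
    m=(Q[:,2]>230)&(Q[:,2]<330)&(abs(Q[:,0]-497)<35)&(Q[:,1]>66)&(Q[:,1]<120); q=Q[m]
    print(n,len(q),'lowest finger pts',q[np.argsort(q[:,2])[:8]].round(0).tolist() if len(q) else '')
E
```

```text
41.7 [493.8  98.4 315.8] [ 0.198  0.081  0.086  1.554 -0.003 -1.563] z [ 0.022  0.002 -1.   ] psi -1.38 F [-0.5 -0.1  0.6] T [0.09 0.05 0.02] gap -0.4
scene 65 lowest finger pts [[499.0, 99.0, 309.0], [496.0, 106.0, 309.0], [501.0, 95.0, 311.0], [500.0, 101.0, 312.0], [501.0, 90.0, 313.0], [496.0, 87.0, 313.0], [503.0, 92.0, 313.0], [500.0, 106.0, 314.0]]
side 65 lowest finger pts [[531.0, 67.0, 231.0], [522.0, 67.0, 232.0], [526.0, 67.0, 232.0], [526.0, 67.0, 235.0], [529.0, 69.0, 241.0], [526.0, 67.0, 241.0], [523.0, 67.0, 243.0], [517.0, 66.0, 245.0]]
```

```bash
python3 - <<'E'
from h import *
im,D,K,k1,T=cam('side'); C=cloud(D,K,k1,T); Q=C.reshape(-1,3)
m=(Q[:,2]>230)&(Q[:,2]<400)&(abs(Q[:,0]-497)<40)&(Q[:,1]>78)&(Q[:,1]<130); q=Q[m]
print(len(q),q[np.argsort(q[:,2])[:10]].round(0).tolist())
p=proj([[494+.022*25,98.4,290.8],[493,98,316]],K,k1,T).round(); print(p)
u,v=p[0].astype(int); cv2.imwrite('pics/s4.png',cv2.resize(im[v-50:v+40,u-60:u+60],None,fx=6,fy=6))
E
```

```text
325 [[499.0, 101.0, 313.0], [498.0, 97.0, 314.0], [500.0, 104.0, 315.0], [499.0, 106.0, 315.0], [501.0, 96.0, 316.0], [499.0, 109.0, 317.0], [498.0, 112.0, 318.0], [494.0, 111.0, 318.0], [502.0, 102.0, 319.0], [496.0, 110.0, 319.0]]
[[356. 166.]
 [357. 158.]]
```

View pics/s4.png

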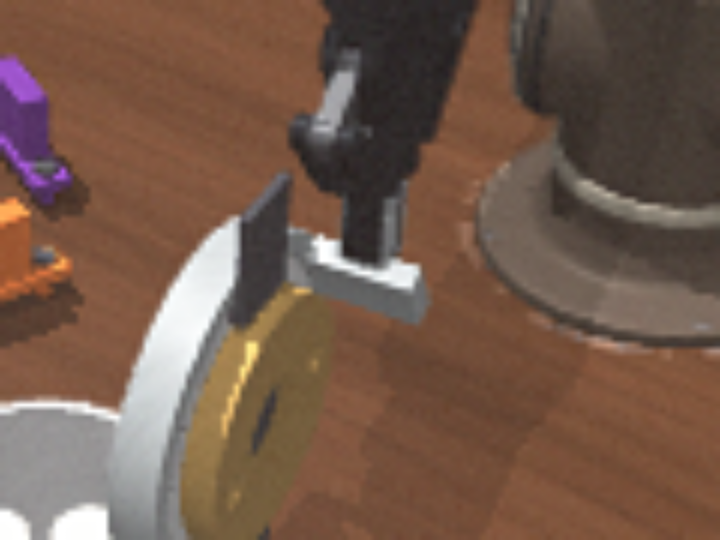

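```bash
python3 - <<'E'
from h import *
im,D,K,k1,T=cam('wrist'); s=slopes(np.array([[u,v] for v in range(236,330,6) for u in (308,318,328)]),K,k1)
M=np.array(bot.get_calibration('wrist')['mount']); i=0
for v in range(236,330,6):
    r=[]
    for u in (308,318,328):
        z=D[v,u]; p=M[:3,:3]@(np.r_[s[i],1]*z)+M[:3,3]; r.append(p.round(0).astype(int).tolist()); i+=1
    print(v,r)
im,D,K,k1,T=cam('side'); C=cloud(D,K,k1,T)
print('lug/finger', C[163,357].round(),C[158,357].round(),C[160,357].round(),C[165,365].round(), C[156,357].round())
E
```

```text
236 [[-138, -15, 314], [-138, 0, 314], [-107, 14, 252]]
242 [[-148, -15, 315], [-148, 0, 314], [-115, 14, 250]]
248 [[11, -4, -2], [11, 0, -1], [11, 5, -2]]
254 [[11, -4, -8], [11, 0, -7], [11, 5, -8]]
260 [[11, -4, -13], [11, 0, -13], [11, 5, -13]]
266 [[11, -4, -18], [11, 0, -18], [11, 5, -19]]
272 [[11, -4, -24], [11, 0, -23], [11, 5, -23]]
278 [[11, -4, -28], [11, 0, -27], [11, 4, -28]]
284 [[11, -3, -32], [11, 0, -32], [11, 4, -32]]
290 [[11, -3, -36], [10, 0, -34], [12, 4, -37]]
296 [[13, -3, -41], [7, 0, -33], [12, 4, -41]]
302 [[11, -3, -43], [4, 0, -33], [12, 4, -44]]
308 [[12, -3, -47], [2, 0, -35], [12, 4, -47]]
314 [[12, -3, -51], [-1, 0, -34], [12, 4, -50]]
320 [[12, -3, -53], [-5, 0, -33], [11, 4, -53]]
326 [[9, -3, -53], [-7, 0, -34], [11, 4, -55]]
lug/finger [439.  66. 253.] [504. 106. 325.] [500. 104. 315.] [430.  86. 251.] [503. 105. 329.]
```

The fingertips measure only 2 mm ahead of the TCP, not 25, so the first push went over the tab. With that offset, I'll push again with the TCP at about 300.

Emit:
arm_command(
  series=[
    [1,0,0,1.8,0],
    [1,3,0,0,0],
    [1,2.5,0,0,0],
    [1,2.5,0,0.1,0],
    [1,2.4,0,0.5,0],
    [1,2.3,0,0.9,0],
    [1,0,0,0,0],
    [1,0,0,0,0],
  ],
)

```text
time_s: 42.75
position: [517.8, -26.2, 281.1]
ee_rot: [0.771, -0.637, 0.007, -0.007]
force: [0.0, -0.2, -0.4]
finger_gap: -0.3
gripper_force: 0.0
```

```bash
cat > lid.py <<'E'
from h import *
im,D,K,k1,T=cam('side'); C=cloud(D,K,k1,T); Q=C.reshape(-1,3); I=im.reshape(-1,3).astype(int)
m=(Q[:,2]>118)&(Q[:,2]<330)&(abs(Q[:,0]-515)<90)&(abs(Q[:,1]+40)<120)&(I[:,2]-I[:,0]>60)&(I[:,1]-I[:,0]>30)
q=Q[m]
if len(q)>30:
    n=np.linalg.svd(q-q.mean(0),full_matrices=False)[2][2]; n*=np.sign(n[2]); print('brass',len(q),q.mean(0).round(),'lid angle',np.arccos(abs(n[2])).round(2),n.round(2))
E
python3 st.py; python3 lid.py
```

```text
42.75 [517.8 -26.2 281.1] [-0.052  0.102  0.034  1.483  0.002 -1.813] z [ 0.019  0.001 -1.   ] psi -1.381 F [ 0.  -0.2 -0.4] T [-0.01  0.04 -0.01] gap -0.3
brass 1003 [517.   6. 214.] lid angle 1.0 [-0.13  0.83  0.54]
```

Emit:
arm_command(
  series=[
    [1,2.4,0,1.0,0],
    [1,2.0,0,1.3,0],
    [1,1.8,0,1.6,0],
    [1,1.6,0,1.8,0],
    [1,1.2,0,2.1,0],
    [1,1.1,0,2.2,0],
    [1,0.7,0,2.4,0],
    [1,0.5,0,2.1,0],
    [1,0,0,0.6,0],
    [1,0,0,0,0],
  ],
)

```text
time_s: 43.8
position: [542.7, -135.7, 137.8]
ee_rot: [0.772, -0.636, 0.01, -0.008]
force: [-16.5, 5.2, 40.6]
finger_gap: 0.0
gripper_force: 20.3
```

```bash
python3 st.py; python3 lid.py
```

```text
43.8 [ 542.7 -135.7  137.8] [-0.248  0.187 -0.182  1.177  0.007 -2.012] z [ 0.026  0.    -1.   ] psi -1.378 F [-16.5   5.2  40.6] T [ 0.99  3.49 -0.  ] gap 0.0
brass 908 [527. -54. 142.] lid angle 0.02 [0.02 0.01 1.  ]
```

Emit:
arm_command(
  series=[
    [1,0,0,-2,0],
    [1,0,0,-4,0],
    [0.5,-1,0,-4,0],
    [0,-1,0,-4,0],
    [0,-1,0,-4,0],
    [0,-1,0,-2,0],
    [0,0,0,0,0],
    [0,0,0,0,0],
  ],
)

```text
time_s: 44.65
position: [531.1, -96.9, 330.5]
ee_rot: [0.772, -0.636, 0.008, -0.007]
force: [0.7, -0.8, -0.4]
finger_gap: 85.0
gripper_force: 0.0
```

```bash
python3 st.py; python3 - <<'E'
from h import *
im,d,K,k1,T=cam('wrist'); np.savez('w7.npz',im=im,d=d,K=K,k1=k1,T=T); cv2.imwrite('pics/w7.png',cv2.resize(im[60:300,160:480],None,fx=2.4,fy=2.4))
E
```

```text
44.65 [531.1 -96.9 330.5] [-0.183  0.159  0.209  1.6    0.005 -1.947] z [ 0.021  0.001 -1.   ] psi -1.378 F [ 0.7 -0.8 -0.4] T [-0.02  0.02  0.06] gap 85.0
```

View pics/w7.png

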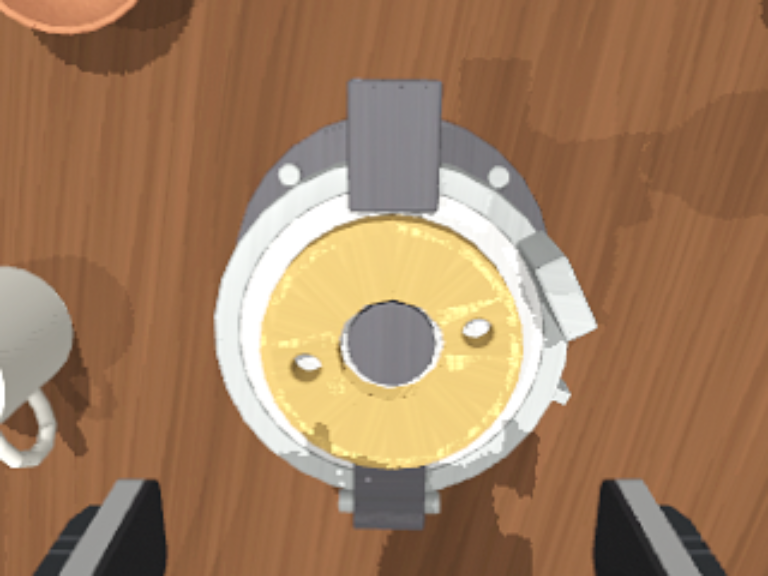

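The lid is shut. In the crop, the lug is at (565,290), the mark rib at (565,393), the ring holes at (477,328) and (307,365), the hinge at the bottom and the tab at the top.

```bash
cat > ring.py <<'E'
from h import *
def analyse(im,d,K,k1,T,c=None):
    C=cloud(d,K,k1,T); X=C[:,:,0];Y=C[:,:,1];Z=C[:,:,2]; I=im.astype(int)
    near=np.hypot(X-523,Y+59)<110
    br=near&(abs(Z-142)<4)&(I[:,:,2]-I[:,:,0]>45)
    p=C[br][:,:2].astype(np.float32); cc,r=cv2.minEnclosingCircle(cv2.convexHull(p)); print('brass ring circle',np.round(cc,1),round(r,1),'z',np.median(Z[br]).round(1))
    hub=near&(np.hypot(X-cc[0],Y-cc[1])<24); 
    lug=near&(Z>172)&(Z<184)&(np.hypot(X-cc[0],Y-cc[1])>55); L=C[lug]
    if len(L):
        (lc,ls,la)=cv2.minAreaRect(L[:,:2].astype(np.float32)); v=np.array(lc)-cc; print('lug top',np.round(lc,1),np.round(ls,1),'r',np.hypot(*v).round(1),'az',np.arctan2(v[1],v[0]).round(3),'z',np.median(L[:,2]).round(1),len(L))
    # holes: inside ring annulus, depth below ring
    ho=near&(Z<139)&(abs(np.hypot(X-cc[0],Y-cc[1])-40)<11)
    n,l,st,ce=cv2.connectedComponentsWithStats(ho.astype(np.uint8))
    for i in range(1,n):
        if st[i,4]>=12: print('hole comp',st[i,4],ce[i].round(1),ray_plane([ce[i]],142,K,k1,T)[0].round(1),'r',np.hypot(*(ray_plane([ce[i]],142,K,k1,T)[0][:2]-cc)).round(1))
    return cc
if __name__=='__main__':
    import sys
    if len(sys.argv)>1: z=np.load(sys.argv[1]); a=[z[k] for k in ('im','d','K','k1','T')]
    else: a=cam('wrist')
    analyse(*a)
    if len(sys.argv)>1:
        cr=np.array([[565,393],[557,380],[477,328],[307,365],[392,343]])/2.4+[160,60]; im,d,K,k1,T=a
        print('rib',ray_plane(cr[:2],109,K,k1,T).round(1),'holes',ray_plane(cr[2:4],142,K,k1,T).round(1),'hub',ray_plane(cr[4:],133.5,K,k1,T).round(1))
E
python3 ring.py w7.npz
```

```text
brass ring circle [522.5 -58.2] 60.3 z 141.9
lug top [ 461.1 -106.9] [14.2 34.4] r 78.4 az -2.47 z 177.8 531
hole comp 115 [358.2 198.3] [486.3 -75.  142. ] r 39.9
hole comp 105 [286.6 212.7] [559.2 -43.2 142. ] r 39.7
rib [[428.4 -41.4 109. ]
 [434.3 -47.5 109. ]] holes [[486.1 -76.9 142. ]
 [557.9 -44.1 142. ]] hub [[521.4 -59.3 133.5]]
```

Lug at azimuth −2.47 and rib at about 2.97, so the collar needs about 0.84 rad clockwise. I'll grip the lug radially and carry it round.

Emit:
arm_command(
  series=[
    [0,0,0,0,-0.12],
    [0,0,0,0,-0.12],
    [0,0,0,0,-0.12],
    [0,0,0,0,-0.12],
    [0,-1.9,3.2,3,0],
    [0,-1.9,3.2,3,0],
    [0,0,0,4,0],
    [0,0,0,0,0],
    [0,0,0,0,0],
  ],
)

```text
time_s: 45.6
position: [458.4, -107.7, 228.3]
ee_rot: [0.9, -0.435, 0.007, -0.004]
force: [0.3, 0.3, 1.1]
finger_gap: 85.4
gripper_force: 0.0
```

```bash
python3 st.py; python3 - <<'E'
from h import *
im,d,K,k1,T=cam('wrist'); C=cloud(d,K,k1,T)
L=C[(C[:,:,2]>172)&(C[:,:,2]<184)&(abs(np.hypot(C[:,:,0]-522.5,C[:,:,1]+58.5)-78)<14)]; print(len(L),cv2.minAreaRect(L[:,:2].astype(np.float32)))
E
```

```text
45.6 [ 458.4 -107.7  228.3] [-0.234  0.01  -0.18   1.365  0.006 -2.476] z [ 0.017  0.002 -1.   ] psi -0.9 F [0.3 0.3 1.1] T [ 0.   -0.01 -0.02] gap 85.4
1106 ((461.43096923828125, -106.87200927734375), (13.915521621704102, 33.9929313659668), 38.79823303222656)
```

Emit:
arm_command(
  series=[
    [0,0.1,-0.1,3,0],
    [0,0,0,3,0],
    [0,0,0,2,0],
    [0,0,0,0,0],
    [0.5,0,0,0,0],
    [0.7,0,0,0,0],
    [0.9,0,0,0,0],
    [0.95,0,0,0,0],
    [0.95,0,0,0,0],
    [0.95,0,0,0,0],
  ],
  force=30,
)

```text
time_s: 46.65
position: [462.3, -107.9, 149.4]
ee_rot: [0.9, -0.435, 0.009, -0.005]
force: [1.5, 1.6, 3.8]
finger_gap: 13.5
gripper_force: 32.9
```

```bash
python3 st.py
```

```text
46.65 [ 462.3 -107.9  149.4] [-0.233  0.03  -0.333  1.188  0.005 -2.475] z [ 0.02   0.001 -1.   ] psi -0.9 F [1.5 1.6 3.8] T [-0.24  0.32 -0.05] gap 13.5
```

Gripped at 13.5 mm. Turn it round seven steps of 0.12 rad.

Emit:
arm_command(
  series=[
    [0.95,-0.93,-0.056,0,0.12],
    [0.95,-0.93,-0.056,0,0.12],
    [0.95,-0.93,-0.056,0,0.12],
    [0.95,-0.93,-0.056,0,0.12],
    [0.95,-0.93,-0.056,0,0.12],
    [0.95,-0.93,-0.056,0,0.12],
    [0.95,-0.93,-0.056,0,0.12],
    [0.95,0,0,0,0],
    [0.95,0,0,0,0],
  ],
)

```text
time_s: 47.55
position: [445.7, -46.3, 149.3]
ee_rot: [-0.645, 0.764, -0.006, 0.007]
force: [-1.2, 1.1, 6.7]
finger_gap: 13.6
gripper_force: 35.3
```

```bash
python3 st.py; python3 - <<'E'
from h import *
p=np.array(bot.get_obs()['position'])[:2]-[522.5,-58.5]; print(np.hypot(*p),np.arctan2(p[1],p[0]))
E
```

```text
47.55 [445.7 -46.3 149.3] [-0.105 -0.02  -0.383  1.189  0.002 -1.507] z [ 0.019  0.    -1.   ] psi -1.739 F [-1.2  1.1  6.7] T [-0.21  1.21 -0.08] gap 13.6
77.74456606658697 2.983909959284748
```

Emit:
arm_command(
  series=[
    [0.6,0,0,0,0],
    [0.4,0,0,0,0],
    [0.2,0,0,0,0],
    [0,0,0,-2,0],
    [0,0,0,-4,0],
    [0,0,-2,-4,0],
    [0,0,-3,-4,0],
    [0,0,0,-3,0],
    [0,0,0,0,0],
    [0,0,0,0,0],
  ],
)

```text
time_s: 48.55
position: [492.6, -55.1, 319.5]
ee_rot: [-0.645, 0.764, -0.006, 0.008]
force: [1.0, -0.4, -0.4]
finger_gap: 85.1
gripper_force: 0.0
```

```bash
python3 st.py; python3 - <<'E'
from h import *
from ring import analyse
a=cam('wrist'); analyse(*a); im,d,K,k1,T=a; np.savez('w8.npz',im=im,d=d,K=K,k1=k1,T=T)
p=proj([[432,-45,109],[445,-45,178]],K,k1,T).round(); print(p)
u,v=p[0].astype(int); cv2.imwrite('pics/w8.png',cv2.resize(im[v-60:v+60,u-80:u+80],None,fx=5,fy=5)); print(u-80,v-60)
E
```

```text
48.55 [492.6 -55.1 319.5] [-0.113  0.069  0.082  1.564  0.003 -1.515] z [ 0.02   0.001 -1.   ] psi -1.74 F [ 1.  -0.4 -0.4] T [-0.02  0.07 -0.04] gap 85.1
brass ring circle [521.7 -58.4] 60.3 z 141.8
lug top [445.5 -45.2] [34.5 14.4] r 77.3 az 2.97 z 177.9 573
hole comp 147 [324.4 152. ] [485.7 -75.2 142. ] r 39.7
hole comp 111 [260.6 193.2] [558.3 -43.3 142. ] r 39.6
[[377. 165.]
 [374. 185.]]
297 105
```

View pics/w8.png

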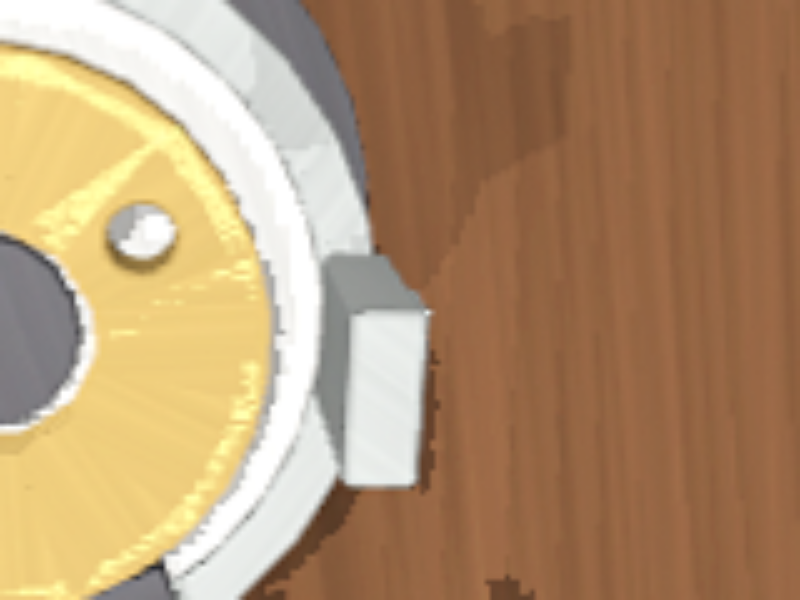

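The lug at crop (385,395) now covers the rib: lug azimuth is 2.97, matching the rib. Next is the spanner: turn the tool half round and look at it from above.

Emit:
arm_command(
  series=[
    [0,0,0,0,0.14],
    [0,0,0,0,0.14],
    [0,0,0,0,0.14],
    [0,0,0,0,0.14],
    [0,0,0,0,0.14],
    [0,0,0,0,0.14],
    [0,0,0,0,0.14],
    [0,0,0,0,0.14],
    [0,0,0,0,0.14],
    [0,0,0,0,0.14],
  ],
)

```text
time_s: 49.6
position: [491.2, -54.9, 317.8]
ee_rot: [0.002, 1.0, 0.001, 0.008]
force: [-0.2, 0.4, -0.5]
finger_gap: 85.4
gripper_force: 0.0
```

Emit:
arm_command(
  series=[
    [0,0,-4.5,0,0],
    [0,0,-4.5,0,0],
    [0,0,-4.5,0,0],
    [0,0,-4.5,0,0],
    [0,0,-4.5,0,0],
    [0,0,-4.4,2,0],
    [0,0,0,2,0],
    [0,0,0,0,0],
    [0,0,0,0,0],
  ],
)

```text
time_s: 50.5
position: [492.7, -323.2, 278.3]
ee_rot: [-0.001, 1.0, 0.001, 0.009]
force: [-0.2, 0.1, 0.2]
finger_gap: 85.7
gripper_force: 0.0
```

```bash
python3 st.py; cat > span.py <<'E'
from h import *
im,d,K,k1,T=cam('wrist'); C=cloud(d,K,k1,T); X,Y,Z=C[:,:,0],C[:,:,1],C[:,:,2]
n=(abs(X-495)<110)&(abs(Y+324)<60)
def rect(m,name):
    k,l,st,ce=cv2.connectedComponentsWithStats(m.astype(np.uint8))
    i=1+np.argmax(st[1:,4]); p=C[l==i]; r=cv2.minAreaRect(p[:,:2].astype(np.float32)); b=cv2.boxPoints(r); e=b[1]-b[0] if np.hypot(*(b[1]-b[0]))>np.hypot(*(b[2]-b[1])) else b[2]-b[1]
    print(name,len(p),np.round(r[0],1),np.round(sorted(r[1]),1),'axis',np.round((np.arctan2(e[1],e[0])+np.pi/2)%np.pi-np.pi/2,3),'z',np.median(p[:,2]).round(1))
rect(n&(abs(Z-86)<4),'grip top'); rect(n&(Z>36)&(Z<44),'bar'); rect(n&(Z>33),'bar+grip'); rect(n&(abs(Z-30)<3),'rest top')
cv2.imwrite('pics/span.png',im)
E
python3 span.py
```

```text
50.5 [ 492.7 -323.2  278.3] [-0.586  0.246  0.2    1.512  0.012 -0.588] z [ 0.017  0.003 -1.   ] psi -3.14 F [-0.2  0.1  0.2] T [-0.04  0.04 -0.02] gap 85.7
grip top 945 [ 491.4 -325.5] [19.3 55. ] axis -0.01 z 85.8
bar 710 [ 492.2 -325.3] [ 25.  106.1] axis -0.012 z 40.0
bar+grip 24295 [ 481.1 -331.3] [103.8 110.5] axis 0.656 z 346.9
rest top 4042 [ 487.8 -324.5] [ 60.2 149.9] axis 0.013 z 30.0
```

Emit:
arm_command(
  series=[
    [0,0.5,-0.3,4,0],
    [0,0,0,4.5,0],
    [0,0,0,4.5,0],
    [0,0,0,4,0],
    [0,0,0,3,0],
    [0,0,0,2,0],
    [0,0,0,0,0],
    [0,0,0,0,0],
    [0,0,0,0,0],
  ],
  force=80,
)

```text
time_s: 51.45
position: [494.1, -327.0, 61.5]
ee_rot: [-0.001, 1.0, -0.0, 0.011]
force: [-0.4, -0.3, -0.9]
finger_gap: 85.5
gripper_force: 0.0
```

```bash
python3 st.py
```

```text
51.45 [ 494.1 -327.    61.5] [-0.59   0.29  -0.222  1.04   0.012 -0.593] z [ 0.022 -0.001 -1.   ] psi -3.139 F [-0.4 -0.3 -0.9] T [-0.05  0.01  0.02] gap 85.5
```

Emit:
arm_command(
  series=[
    [0,0.25,0.15,0.8,0],
    [0,0,0,0.5,0],
    [0.4,0,0,0,0],
    [0.6,0,0,0,0],
    [0.7,0,0,0,0],
    [0.8,0,0,0,0],
    [0.85,0,0,0,0],
    [0.9,0,0,0,0],
    [0.9,0,0,0,0],
    [0.9,0,0,0,0],
  ],
)

```text
time_s: 52.45
position: [490.7, -325.4, 46.4]
ee_rot: [-0.001, 1.0, 0.0, 0.01]
force: [1.1, -0.2, 2.7]
finger_gap: 19.0
gripper_force: 78.3
```

```bash
python3 st.py
```

```text
52.45 [ 490.7 -325.4   46.4] [-0.591  0.295 -0.25   1.01   0.012 -0.593] z [ 0.02   0.001 -1.   ] psi -3.14 F [ 1.1 -0.2  2.7] T [-0.08  0.07 -0.06] gap 19.0
```

Emit:
arm_command(
  series=[
    [0.9,0,0,-2,0],
    [0.9,0,0,-4,0],
    [0.9,0,0,-4.3,-0.141],
    [0.9,0,0,-4.3,-0.141],
    [0.9,0,0,-4.3,-0.141],
    [0.9,-2.2,3.8,0,0],
    [0.9,-2.3,3.8,0,0],
    [0.9,-2.3,3.8,0,0],
    [0.9,-2.3,3.8,0,0],
    [0.9,-2.3,3.8,0,0],
  ],
)

```text
time_s: 53.45
position: [511.8, -103.5, 235.0]
ee_rot: [-0.211, 0.978, -0.001, 0.009]
force: [0.8, -0.2, -2.6]
finger_gap: 19.1
gripper_force: 79.0
```

Emit:
arm_command(
  series=[
    [0.9,-2.3,3.8,0,0],
    [0.9,0,0,0,0],
    [0.9,0,0,0,0],
    [0.9,0,0,0,0],
  ],
)

```text
time_s: 53.85
position: [517.3, -61.6, 235.4]
ee_rot: [-0.211, 0.977, -0.001, 0.009]
force: [-0.5, 0.2, -2.6]
finger_gap: 18.9
gripper_force: 79.3
```

```bash
python3 st.py
```

```text
53.85 [517.3 -61.6 235.4] [-0.12   0.103 -0.065  1.385  0.003 -0.545] z [ 0.018  0.001 -1.   ] psi -2.717 F [-0.5  0.2 -2.6] T [-0.02  0.02 -0.02] gap 18.9
```

Emit:
arm_command(
  series=[
    [0.9,-0.36,0.1,2,0],
    [0.9,0,0,2,0],
    [0.9,0,0,1.4,0],
    [0.9,0,0,0,0],
    [0.9,0,0,0,0],
    [0.9,0,0,0,0],
  ],
)

```text
time_s: 54.45
position: [521.9, -59.5, 183.0]
ee_rot: [-0.21, 0.978, -0.002, 0.01]
force: [0.8, -0.2, -3.2]
finger_gap: 19.4
gripper_force: 79.3
```

```bash
python3 st.py; python3 - <<'E'
from h import *
for n in ['wrist','side']:
    im,d,K,k1,T=cam(n); p=proj([[521,-59,145]],K,k1,T)[0].astype(int); print(n,p)
    u,v=p; s=80 if n=='wrist' else 50; cr=im[max(v-s,0):v+s,max(u-s,0):u+s]; cv2.imwrite(f'{n}c.png',cv2.resize(cr,(390,390)))
cv2.imwrite('pics/pin.png',np.hstack([cv2.imread('wristc.png'),cv2.imread('sidec.png')]))
E
```

```text
54.45 [521.9 -59.5 183. ] [-0.115  0.114 -0.167  1.269  0.003 -0.539] z [ 0.021  0.001 -1.   ] psi -2.718 F [ 0.8 -0.2 -3.2] T [-0.03  0.03 -0.01] gap 19.4
wrist [319 231]
side [301 190]
```

View pics/pin.png

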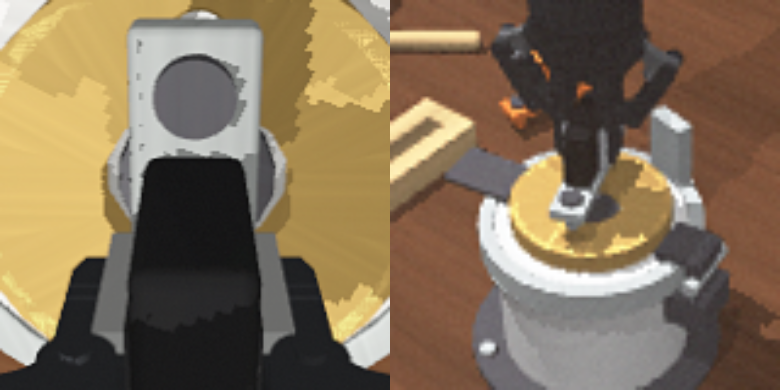

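Left half: the spanner bar lies centred over the ring, with the far hole just showing beyond the bar's end at (200,15). Right half: the pins are just above the ring. Insert slowly.

Emit:
arm_command(
  series=[
    [0.9,0.1,0.03,0.6,0],
    [0.9,0,0,0.4,0],
    [0.9,0,0,0.4,0],
    [0.9,0,0,0.2,0],
    [0.9,0,0,0,0],
    [0.9,0,0,0,0],
  ],
)

```text
time_s: 55.15
position: [520.8, -58.8, 166.0]
ee_rot: [-0.211, 0.977, -0.001, 0.01]
force: [0.6, -0.1, -2.8]
finger_gap: 19.1
gripper_force: 79.3
```

```bash
python3 st.py
```

```text
55.15 [520.8 -58.8 166. ] [-0.114  0.117 -0.201  1.233  0.003 -0.539] z [ 0.019  0.001 -1.   ] psi -2.716 F [ 0.6 -0.1 -2.8] T [0.02 0.08 0.  ] gap 19.1
```

Emit:
arm_command(
  series=[
    [0.9,0,0,0.3,0],
    [0.9,0,0,0.2,0],
    [0.9,0,0,0,0],
    [0.9,0,0,0,0],
  ],
)

```text
time_s: 55.55
position: [520.9, -58.9, 160.9]
ee_rot: [-0.211, 0.977, -0.001, 0.01]
force: [-0.3, -0.4, -1.5]
finger_gap: 19.0
gripper_force: 79.3
```

```bash
python3 st.py
```

```text
55.55 [520.9 -58.9 160.9] [-0.114  0.119 -0.211  1.222  0.003 -0.539] z [ 0.019  0.001 -1.   ] psi -2.716 F [-0.3 -0.4 -1.5] T [ 0.04 -0.04  0.03] gap 19.0
```

Emit:
arm_command(
  series=[
    [0.9,0,0,0,0.1],
    [0.9,0,0,0,0.1],
    [0.9,0,0,0,0.1],
    [0.9,0,0,0,0.1],
    [0.9,0,0,0,0.1],
    [0.9,0,0,0,0],
    [0.9,0,0,0,0],
  ],
)

```text
time_s: 56.25
position: [520.9, -58.9, 161.1]
ee_rot: [0.036, 0.999, 0.001, 0.01]
force: [-0.7, -0.7, -2.7]
finger_gap: 19.3
gripper_force: 79.4
```

```bash
python3 st.py
```

```text
56.25 [520.9 -58.9 161.1] [-0.114  0.119 -0.21   1.223  0.003 -0.042] z [ 0.019  0.001 -1.   ] psi 3.069 F [-0.7 -0.7 -2.7] T [ 0.06  0.02 -0.05] gap 19.3
```

Emit:
arm_command(
  series=[
    [0.9,0,0,0,0.07],
    [0.9,0,0,0,0.07],
    [0.9,0,0,0,0],
    [0.9,0,0,0,0],
  ],
)

```text
time_s: 56.65
position: [520.9, -58.7, 161.1]
ee_rot: [0.106, 0.994, 0.002, 0.01]
force: [-0.0, 1.6, -1.8]
finger_gap: 19.2
gripper_force: 79.5
```

```bash
python3 st.py
```

```text
56.65 [520.9 -58.7 161.1] [-0.114  0.119 -0.21   1.223  0.004  0.098] z [ 0.019  0.002 -1.   ] psi 2.929 F [-0.   1.6 -1.8] T [0.41 0.02 0.09] gap 19.2
```

Emit:
arm_command(
  series=[
    [0.9,0,0,0,0.05],
    [0.9,0,0,0,0.05],
    [0.9,0,0,0,0],
    [0.9,0,0,0,0],
  ],
)

```text
time_s: 57.05
position: [521.0, -58.6, 161.1]
ee_rot: [0.156, 0.988, 0.002, 0.01]
force: [0.3, 3.8, -1.1]
finger_gap: 19.4
gripper_force: 79.5
```

```bash
python3 st.py
```

```text
57.05 [521.  -58.6 161.1] [-0.114  0.119 -0.21   1.223  0.004  0.198] z [ 0.02   0.002 -1.   ] psi 2.829 F [ 0.3  3.8 -1.1] T [ 0.7  -0.01  0.17] gap 19.4
```

Emit:
arm_command(
  series=[
    [0.9,0,0,0,0.05],
    [0.9,0,0,0,0.04],
    [0.9,0,0,0,0],
    [0.9,0,0,0,0],
  ],
)

```text
time_s: 57.45
position: [521.0, -58.6, 161.1]
ee_rot: [0.2, 0.98, 0.003, 0.009]
force: [0.2, 4.6, -1.2]
finger_gap: 19.1
gripper_force: 79.6
```

```bash
python3 st.py
```

```text
57.45 [521.  -58.6 161.1] [-0.114  0.119 -0.21   1.222  0.004  0.289] z [ 0.02   0.002 -1.   ] psi 2.739 F [ 0.2  4.6 -1.2] T [ 0.99 -0.03  0.14] gap 19.1
```

Emit:
arm_command(
  series=[
    [0.9,0,0,0,0.04],
    [0.9,0,0,0,0.04],
    [0.9,0,0,0,0],
    [0.9,0,0,0,0],
  ],
)

```text
time_s: 57.85
position: [520.9, -58.3, 161.1]
ee_rot: [0.239, 0.971, 0.003, 0.009]
force: [-0.2, 4.9, -0.0]
finger_gap: 19.0
gripper_force: 79.9
```

```bash
python3 st.py
```

```text
57.85 [520.9 -58.3 161.1] [-0.114  0.119 -0.21   1.223  0.004  0.368] z [ 0.02   0.002 -1.   ] psi 2.66 F [-0.2  4.9 -0. ] T [ 1.08 -0.03  0.73] gap 19.0
```

Emit:
arm_command(
  series=[
    [0.9,0,0,0,0.04],
    [0.9,0,0,0,0.03],
    [0.9,0,0,0,0],
    [0.9,0,0,0,0],
  ],
)

```text
time_s: 58.25
position: [520.5, -58.1, 161.2]
ee_rot: [0.271, 0.962, 0.004, 0.009]
force: [-2.9, 4.4, 1.2]
finger_gap: 19.2
gripper_force: 114.9
```

```bash
python3 st.py
```

```text
58.25 [520.5 -58.1 161.2] [-0.114  0.118 -0.211  1.224  0.004  0.436] z [ 0.019  0.002 -1.   ] psi 2.592 F [-2.9  4.4  1.2] T [1.11 0.45 2.22] gap 19.2
```

Emit:
arm_command(
  series=[
    [0.9,0,0,0,-0.05],
    [0.9,0,0,0,-0.03],
    [0.9,0,0,0,0],
    [0.9,0,0,-0.5,0],
    [0.9,0,0,-1.5,0],
    [0.9,0,0,-3,0],
    [0.9,0,0,-3,0],
    [0.9,0,0,0,0],
    [0.9,0,0,0,0],
  ],
)

```text
time_s: 59.15
position: [519.9, -59.7, 241.4]
ee_rot: [0.236, 0.972, 0.002, 0.01]
force: [0.2, 0.2, -3.9]
finger_gap: 19.1
gripper_force: 85.4
```

```bash
python3 st.py; cat > held.py <<'E'
from h import *
o=bot.get_obs(); im,d,K,k1,T=cam('wrist'); C=cloud(d,K,k1,T); W=R.from_quat(o['ee_rot']).as_matrix(); P=(C-np.array(o['position']))@W
m=(abs(P[:,:,2]-7)<4)&(abs(P[:,:,0])<70)&(abs(P[:,:,1])<18)&(P[:,:,0]>14)
k,l,st,ce=cv2.connectedComponentsWithStats(m.astype(np.uint8)); i=1+np.argmax(st[1:,4]); p=P[l==i]; print('bar pts',len(p),'tool z',np.median(p[:,2]).round(1),p.min(0).round(1),p.max(0).round(1))
r=cv2.minAreaRect(p[:,:2].astype(np.float32)); print(np.round(r[0],1),np.round(r[1],1),r[2])
# mid-line slope
xs=[];ys=[]
for x in np.arange(31,52,2):
    q=p[(abs(p[:,0]-x)<1)]
    if len(q)>5: xs.append(x); ys.append((q[:,1].max()+q[:,1].min())/2)
print('slope',np.polyfit(xs,ys,1).round(3)); print('end x',np.percentile(p[:,0],99.5).round(1))
# z slope along x
print('z slope',np.polyfit(p[:,0],p[:,2],1).round(3))
E
python3 held.py
```

```text
59.15 [519.9 -59.7 241.4] [-0.115  0.105 -0.05   1.395  0.002  0.361] z [ 0.021 -0.    -1.   ] psi 2.666 F [ 0.2  0.2 -3.9] T [-0.02  0.04 -0.01] gap 19.1
bar pts 2287 tool z 5.9 [ 14.  -14.7   3. ] [51.4 11.9 11. ]
[32.5 -1.4] [26.  37.4] 88.6117172241211
slope [-0.017 -0.837]
end x 51.1
z slope [2.000e-03 5.941e+00]
```

Emit:
arm_command(
  series=[
    [0.9,0,0,0,-0.12],
    [0.9,0,0,0,-0.12],
    [0.9,0,0,0,-0.12],
    [0.9,0,0,0,-0.12],
    [0.9,0.6,-4.4,0,0],
    [0.9,0.6,-4.4,0,0],
    [0.9,0.6,-4.4,0,0],
    [0.9,0.6,-4.4,0,0],
    [0.9,0.6,-4.4,0,0],
    [0.9,0.6,-4.4,0,0],
  ],
)

```text
time_s: 60.2
position: [483.5, -324.8, 238.1]
ee_rot: [-0.002, 1.0, 0.001, 0.008]
force: [0.8, -0.5, -2.6]
finger_gap: 19.4
gripper_force: 85.4
```

Emit:
arm_command(
  series=[
    [0.9,0,0,4,0],
    [0.9,0,0,4,0],
    [0.9,0,0,4,0],
    [0.9,0,0,2,0],
    [0.9,0,0,0,0],
    [0.9,0,0,0,0],
    [0.9,0,0,0,0],
  ],
)

```text
time_s: 60.9
position: [488.1, -323.5, 101.4]
ee_rot: [-0.002, 1.0, -0.0, 0.01]
force: [-0.1, 0.4, -3.2]
finger_gap: 19.1
gripper_force: 80.1
```

```bash
python3 st.py; python3 held.py
```

```text
60.9 [ 488.1 -323.5  101.4] [-0.591  0.256 -0.176  1.121  0.011 -0.596] z [ 0.021 -0.    -1.   ] psi -3.137 F [-0.1  0.4 -3.2] T [-0.    0.01  0.05] gap 19.1
bar pts 2284 tool z 5.9 [ 14.  -13.8   3.1] [51.  12.6 10.9]
[32.5 -0.7] [26.1 37. ] 89.12499237060547
slope [-0.01  -0.397]
end x 50.7
z slope [2.000e-03 5.963e+00]
```

Emit:
arm_command(
  series=[
    [0.9,0.3,0,2,0],
    [0.9,0,0,1.5,0],
    [0.9,0,0,1,0],
    [0.9,0,0,0.5,0],
    [0.9,0,0,0.4,0],
    [0.9,0,0,0,0],
    [0.9,0,0,0,0],
  ],
)

```text
time_s: 61.65
position: [485.9, -323.2, 46.6]
ee_rot: [-0.003, 1.0, 0.0, 0.01]
force: [0.1, -0.8, -3.3]
finger_gap: 19.2
gripper_force: 80.1
```

```bash
python3 st.py
```

```text
61.65 [ 485.9 -323.2   46.6] [-0.593  0.285 -0.263  1.006  0.012 -0.598] z [ 0.02   0.001 -1.   ] psi -3.136 F [ 0.1 -0.8 -3.3] T [0.02 0.05 0.04] gap 19.2
```

Just above seating with no contact force. Go down 1 mm more, release and withdraw.

Emit:
arm_command(
  series=[
    [0.9,0,0,0.1,0],
    [0.9,0,0,0,0],
    [0.7,0,0,0,0],
    [0.5,0,0,0,0],
    [0.2,0,0,0,0],
    [0,0,0,0,0],
    [0,0,0,-2,0],
    [0,0,0,-4,0],
    [0,0,0,-4.5,0],
    [0,0,0,-4.5,0],
  ],
)

```text
time_s: 62.65
position: [482.2, -322.9, 196.3]
ee_rot: [-0.003, 1.0, 0.001, 0.009]
force: [0.7, -0.9, -0.0]
finger_gap: 85.6
gripper_force: 0.0
```

Emit:
arm_command(
  series=[
    [0,0,0,-4,0],
    [0,0,0,-4,0],
    [0,0,0,0,0],
    [0,0,0,0,0],
  ],
)

```text
time_s: 63.05
position: [481.5, -323.6, 275.9]
ee_rot: [-0.003, 1.0, -0.0, 0.011]
force: [0.2, -0.3, -0.9]
finger_gap: 85.5
gripper_force: 0.0
```

```bash
python3 st.py; python3 span.py; python3 lid.py; python3 - <<'E'
from h import *
im,d,K,k1,T=cam('scene'); C=cloud(d,K,k1,T)
L=C[(C[:,:,2]>172)&(C[:,:,2]<184)&(abs(np.hypot(C[:,:,0]-522.5,C[:,:,1]+58.5)-78)<14)]
if len(L): v=L.mean(0)[:2]-[522.5,-58.5]; print('lug',len(L),np.arctan2(v[1],v[0]))
cv2.imwrite('pics/end.png',im)
E
```

```text
63.05 [ 481.5 -323.6  275.9] [-0.598  0.222  0.165  1.496  0.012 -0.603] z [ 0.021 -0.    -1.   ] psi -3.137 F [ 0.2 -0.3 -0.9] T [ 0.06  0.01 -0.  ] gap 85.5
grip top 957 [ 488.3 -323.5] [19.6 55.3] axis 0.011 z 85.9
bar 712 [ 488.4 -323.5] [ 25.9 105.9] axis -0.001 z 40.0
bar+grip 24287 [ 469.3 -331.7] [104.2 110. ] axis 0.657 z 344.4
rest top 3992 [ 488.  -324.5] [ 60.2 150.5] axis 0.012 z 30.0
brass 914 [526. -55. 142.] lid angle 0.01 [0.01 0.   1.  ]
lug 54 2.9967240696150377
```

Emit:
arm_command(
  series=[
    [0,1.5,4.5,-2,0],
    [0,0,4.5,0,0],
    [0,0,4.5,0,0],
    [0,0,4.5,0,0],
    [0,0,4.5,0,0],
    [0,0,3.5,0,0],
    [0,0,0,0,0],
    [0,0,0,0,0],
  ],
)

```text
time_s: 64.0
position: [464.4, -63.8, 293.3]
ee_rot: [-0.004, 1.0, 0.001, 0.009]
force: [-0.5, 0.1, -0.7]
finger_gap: 85.2
gripper_force: 0.0
```

```bash
python3 st.py; python3 ring.py
```

```text
64.0 [464.4 -63.8 293.3] [-0.139  0.012 -0.036  1.506  0.004 -0.146] z [ 0.018  0.001 -1.   ] psi -3.134 F [-0.5  0.1 -0.7] T [ 0.    0.02 -0.02] gap 85.2
brass ring circle [522.2 -59. ] 60.5 z 141.8
lug top [445.1 -45.4] [33.8 14.2] r 78.3 az 2.967 z 177.8 728
hole comp 142 [339.3 198.6] [484.7 -42.9 142. ] r 40.8
hole comp 109 [306.1 264.4] [557.7 -75.2 142. ] r 39.0
```

```bash
python3 -c "
from rig import bot
print(bot.finish_job())"
```

```text
the job is handed in; nothing more can be done
None
```

I handed the job in at 64 s of the 210 s: all three cylinders I could see are in the pot, the lid is shut, the collar is on its mark, the ring is at its stop, and the spanner is back on its rest with its pins in the slot; no verdict came back.

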